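# Find the glide shoe that still glides and fit it

### The arm

A 6-joint arm with a two-finger parallel gripper is mounted at the origin on the work surface. World frame = base frame: x ahead of the robot, y to its left, z up, the work surface at z = 0. Lengths are in m, angles in rad, forces in N, time in s.
With the tool pointing down it reaches from about 0.375 to 0.9 m from the base axis. Payload 3.1 kg.
Tool frame: the origin (TCP) lies on the centre line of the jaws, within the pads' length; the fingertips stand 19 mm ahead of it and the grasp point (between the pads) is the TCP; z points along the fingers, y is the line along which they close (so a half turn about z gives the same grasp; the last joint's range is limited). The gripper opens to 85 mm and grips with 20 to 120 N. Pads are 22 mm wide; open, the fingers measure 114 mm over their backs; the gripper's body (76 mm by 85 mm) begins 54 mm behind the grasp point. The pads swing forward as they close: fully open they stand 13 mm farther back than shut.
Start: joints at [-1.315, 0.527, 1.433, -0, 1.181, -0.178], TCP at [0.263, -0.567, 0.25] pointing down, gripper open.
Joint ranges: [-3.08, 3.08], [-0.75, 2.2], [0.22, 2.44], [-1.43, 4.57], [0, 2.65], [-2.85, 2.85]. Speed limits (rad/s): [2.79, 2.79, 3.14, 3.14, 3.14, 3.14].

### API

Orientations are given as a unit quaternion [x, y, z, w].
In Python, from station import manip gives the robot as it stands.
- The arm moves only by the tool servo_tool, never from a script. Its argument "rows" is a list that holds one entry, the list of rows, each a list of 7 numbers: the turn, a rotation vector about the tool's x, y, z in degrees, then the shift along the tool's x, y, z in m, then the gripper command: -1 is shut, 1 is fully open, values between are in proportion. In form: [[[wx, wy, wz, tx, ty, tz, jaw], ...]]. A call has 1 to 8 rows; each row shifts and turns the commanded pose from where the row before left it, along the tool's axes as they then stand; what a row does not reach is not made up. A row lasts 1/12 s, in which the tool goes at most 41.7 mm and 7.16 degrees, less where a joint would pass 70% of its speed; a pose out of reach is approached as far as the arm can. A call is refused whole if a number of a shift passes 0.0417 or a number of a turn 7.16, either way. A call with a gripper value outside its range is refused whole. The fingers move at their own pace and stop on an object; "squeeze" is the grip in N (left out, the last holds). Time passes only in rows, so rows that do not move let the fingers close. It gives the time, the measured TCP pose, the force, the opening and the grip force at its end, in the units of the state.
- manip.sense(): the state, without advancing time (a new reading comes with each control period).
- manip.snapshot(name): name is "side" or "top" or "wrist"; returns the picture (480x640x3 uint8, blue, green, red); there is no depth.
- manip.camera_info(name): a dict with "K" (3x3 intrinsics, pixels), "camera_from_world" (4x4, takes a point from world to camera coordinates). Camera axes: x right, y down, z forward; pixel columns grow to the right and rows downward; lengths in m; the calibration is good to about 2 mm. A picture is of the moment at which its call begins: read the wrist's pose just before it. camera_info takes no time and is no camera call; for the wrist camera it gives the pose at the moment of the call.
- manip.sign_off(): hands the job in; it is judged then, once.
The state is a dict: "t": time; "q": joint angles; "qd": joint speeds; "tau": joint torques, N m; "tcp_pos": TCP position; "tool_rot": TCP orientation; "force": force on the tool from outside, world axes, zero at the start; "ft_torque": the same for the moment, N m; "finger_gap": opening from 0.0 (shut) to 1.0 (fully open); "gripper_force": force on a finger pad.
Only numpy, scipy, OpenCV 4.12 (cv2) and the standard library are available. Lean on these libraries where they do the work, as an engineer would, in place of code of your own. Each camera call takes 0.05 s, during which the arm holds its last target. There are 200 camera calls.

### The job

Three glide shoes for a robot vacuum look alike, but wear has roughened the soles of two. Press them one by one, sole down, on the sprung steel plate so that it sinks a few millimetres, and draw them across it until you have felt one glide; fit that shoe, and only one you have felt glide, fully home and level in the bay of the black carrier, tongue under the blue lip, and put the two rough ones in the red scrap tray. Never put a rough shoe in the bay, and leave the yellow battery, the screwdriver and the filter where they are.

Things in the scene. Friction and masses are not known exactly. Their poses are not given: they have to be found in the camera images.
- shoe_a: Glide shoe, 0.07 kg, lying sole down: yellow block 60 x 32 x 12 mm (x, y, z) whose lowest 4 mm, the grey sole plate, reaches 10 mm further at the -x end as a tongue (32 wide, 4 thick): the shoe spans x = -40 to +30 mm. On top a yellow fin to hold it by, 30 x 12 mm (x, y), 12 to 40 mm above the underside. Origin: underside of the sole, below the fin's centre; z up.
- shoe_b: Glide shoe, same size, look and axes as shoe_a. On the steel plate the two rough shoes drag with 0.5 to 0.9 of the pressing force, the smooth one with 0.08 to 0.12; which is which cannot be seen.
- shoe_c: Glide shoe, same size, look and axes as shoe_a. The places of the three on the bench change from run to run. The centre of the 8 mm thick yellow block proper lies 8 mm above a shoe's origin; the rules, which do not tell the letters, speak of it as smooth_block, rough_block_1 and rough_block_2.
- plate_top (a point): Centre of the top face of the bare steel test plate, 100 x 150 mm (x, y), 4 mm thick, flat, borne on springs over a blue housing 110 x 160 mm. The top is 34 mm above the bench when unloaded; z up, y along the plate's longer side. The point sinks with the plate.
- plate (a joint): How far the steel plate is pressed down, in m: 0 unloaded, 0.012 at its stop. It starts to sink at about 1.7 N and then gives 0.7 N per mm (about 6.6 N at 7 mm).
- carrier: Black carrier, fixed to the bench, 130 x 90 mm (x, y), top 28 mm above the bench, with the bay sunk in its middle. Origin: centre of its underside.
- bay (a point): Point on the bay's floor, 20 mm above the bench, where a fitted shoe's origin lies, its axes agreeing with this frame: x along the bay, lip and tongue at -x, z up. The bay spans x = -42 to +32 mm, y = -18 to +18 mm and is 8 mm deep; a 14 mm slot runs along the middle of its floor. A fitted shoe has 2 mm of play each way along x and to either side.
- lip (a point): Middle of the lip's free edge, on its underside. The blue lip, 36 mm wide, overhangs the -x end of the bay by 8 mm (bay x = -42 to -34 mm), underside 8 mm and top 12 mm above the bay floor. The opening left (66 mm) is shorter than the shoe (70 mm): the tongue goes under the lip with the shoe tilted about 20 degrees, then the tail comes down.
- scrap_tray: Open red scrap tray, fixed to the bench, 130 x 200 x 40 mm (x, y, z), walls and floor 4 mm. Origin: centre of its underside.
- screwdriver: Bystander: screwdriver with an orange handle, lying on the bench.
- filter: Bystander: flat blue and white filter cassette, 60 x 114 x 20 mm, origin at the centre of its underside.
- battery: Bystander: yellow battery pack with a green band, 110 x 50 x 36 mm, origin at the centre of its underside.
Mind the look-alikes: they are no part of the job. There is more than one size of the carrier; the one meant has the size given above.

How it is judged:
On the way:
1. the smooth shoe is drawn across the steel plate under light pressure (value of joint plate above 0.0015 m and linear speed of any of shoe_a, shoe_b, shoe_c above 0.008 m/s and x of smooth_block in the frame of plate_top between -0.07 and 0.07 m and y of smooth_block in the frame of plate_top between -0.09 and 0.09 m and z of smooth_block in the frame of plate_top below 0.016 m), for 0.3 s.
At the end, for the whole second after the job is handed in: The smooth shoe lies in the bay with its underside within 2 mm of the bay floor, its origin within 5 mm of the bay point and level within 0.05 rad, tongue under the lip; both rough shoes lie inside the scrap tray; all three are at rest (z of smooth_block in the frame of bay between 0.006 and 0.01 m and horizontal distance between smooth_block and bay below 0.005 m and angle between smooth_block's own z axis and vertical below 0.05 rad and x of rough_block_1 in the frame of scrap_tray between -0.065 and 0.065 m and y of rough_block_1 in the frame of scrap_tray between -0.1 and 0.1 m and z of each of rough_block_1, rough_block_2 in the frame of scrap_tray below 0.06 m and x of rough_block_2 in the frame of scrap_tray between -0.065 and 0.065 m and y of rough_block_2 in the frame of scrap_tray between -0.1 and 0.1 m and linear speed of each of shoe_a, shoe_b, shoe_c below 0.01 m/s); the robot touches nothing.
It fails at once if a rough shoe is put in the bay ((horizontal distance between rough_block_1 and bay below 0.03 m and z of rough_block_1 in the frame of bay below 0.02 m) or (horizontal distance between rough_block_2 and bay below 0.03 m and z of rough_block_2 in the frame of bay below 0.02 m)).
It fails at once if the battery, screwdriver or filter is pushed more than 30 mm (distance of any of battery, screwdriver, filter from where it was at the start of the episode above 0.03 m).
It also fails if it takes over 72 s, if anything falls off the work surface, if the arm or the gripper's body presses on something with over 40 N, if the wrist force passes 120 N, or if a joint passes its speed limit or range.

## Working session

There is one attempt and no reset: what is moved stays moved. The work goes in short steps, Python scripts to look and compute and a tool call to move; the robot and the scene stay as the last step left them, time stands still between calls to the robot, and variables do not carry over. Pictures are saved under pics/ and viewed, at most 10 in all, crops included, and the job is handed in when it is done.

Besides the shell and the picture viewer there is one more tool, called after "Request:" as name(argument=value, ...), one argument or row to a line, values as JSON. servo_tool: Moves the arm, as the interface text tells. Its arguments: {"type":"object","properties":{"rows":{"type":"array","items":{"type":"array","items":{"type":"array","items":{"type":"number"}}}},"squeeze":{"type":"number"}},"required":["rows"]}

```bash
mkdir -p pics; ls; python3 - <<'E'
from station import manip
import cv2,numpy as np
s=manip.sense();print(s)
for n in("top","side"):
    cv2.imwrite(f"pics/{n}0.png",manip.snapshot(n)); i=manip.camera_info(n);print(n,np.round(i["K"],1).tolist(),np.round(i["camera_from_world"],3).tolist())
E
```

```text
pics
{'t': 0.0, 'q': array([-1.31550153e+00,  5.28486210e-01,  1.43390158e+00, -7.98606195e-06,
        1.18142974e+00, -1.78483783e-01]), 'qd': array([-0.00185142,  0.00068035,  0.00040293,  0.00062802, -0.00097102,
       -0.00074629]), 'tau': array([-4.19000698e-04, -4.42356670e+01, -1.78024381e+01, -2.64036962e-04,
        8.68424977e-03,  2.18728950e-06]), 'tcp_pos': array([ 0.2625475 , -0.56642667,  0.24932151]), 'tool_rot': array([ 9.76570645e-01,  2.15194187e-01, -4.64029440e-05, -1.11147494e-03]), 'force': array([ 0.27806903, -0.36372651, -0.13015826]), 'ft_torque': array([-0.01004965,  0.04341677, -0.04341999]), 'gripper_force': 0.0, 'finger_gap': 1.001290489754618}
top [[501.7, 0.0, 320.9], [0.0, 501.7, 237.5], [0.0, 0.0, 1.0]] [[-0.025, -1.0, 0.002, 0.081], [-0.993, 0.025, -0.119, 0.59], [0.119, -0.005, -0.993, 1.061], [0.0, 0.0, 0.0, 1.0]]
side [[461.3, 0.0, 325.7], [0.0, 461.3, 242.5], [0.0, 0.0, 1.0]] [[0.982, -0.191, 0.0, -0.564], [-0.137, -0.706, -0.695, 0.201], [0.133, 0.682, -0.719, 0.784], [0.0, 0.0, 0.0, 1.0]]
```

View pics/top0.png

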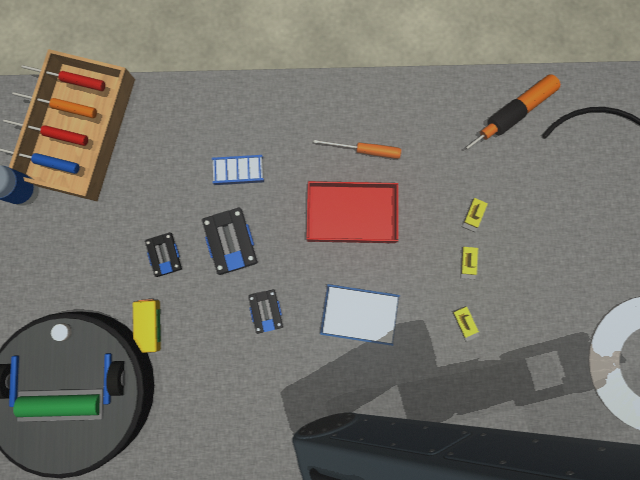

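View pics/side0.png

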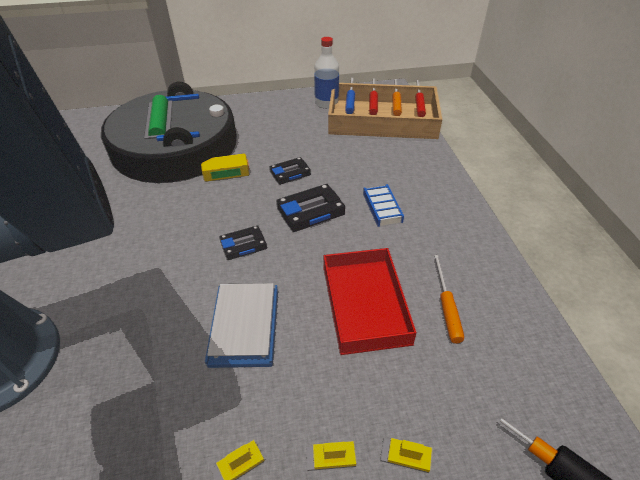

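Look-alikes (top view): shoes are the yellow blocks at (476,212), (470,261), (466,323); the battery at (146,325) is yellow too. The carrier could be (230,240), (163,255) or (266,311), and the large one at (230,240) fits 130x90. The plate is the white slab on blue at (360,314), as opposed to the filter at (238,169). The tray is at (352,212).

```bash
cat > h.py <<'E'
import cv2,numpy as np
from station import manip
def ray(info,px,z):
    K=np.array(info["K"]);T=np.array(info["camera_from_world"]);R=T[:3,:3];c=-R.T@T[:3,3]
    px=np.atleast_2d(px).astype(float);d=(R.T@np.linalg.inv(K)@np.c_[px,np.ones(len(px))].T).T
    return (c+d*((z-c[2])/d[:,2])[:,None])
def blobs(m,amin):
    cs,_=cv2.findContours(m.astype(np.uint8),cv2.RETR_EXTERNAL,cv2.CHAIN_APPROX_NONE)
    return [c for c in cs if cv2.contourArea(c)>amin]
def rect(info,c,z):
    p=ray(info,c.reshape(-1,2),z)[:,:2]
    (cx,cy),(w,h),a=cv2.minAreaRect((p*1000).astype(np.float32))
    if w<h: w,h,a=h,w,a+90
    return [round(v,1) for v in(cx,cy,w,h,(a+90)%180-90)]
E
python3 - <<'E'
from h import *
im=cv2.imread("pics/top0.png");i=manip.camera_info("top")
hsv=cv2.cvtColor(im,cv2.COLOR_BGR2HSV);H,S,V=[hsv[...,k].astype(int) for k in range(3)]
for n,m,z,a in [("yellow",(H>22)&(H<38)&(S>120),.012,60),("red",(H<8)&(S>150)|(H>172)&(S>150),.04,2000),
  ("plate",(V>150)&(S<60),.034,2000),("blue",(H>100)&(H<125)&(S>100),.032,40),("dark",(V<60),.028,200)]:
    for c in blobs(m,a):
        x,y,w,h=cv2.boundingRect(c)
        print(n,(x+w//2,y+h//2),rect(i,c,z))
a=cv2.resize(im[190:345,440:510],None,fx=5,fy=5,interpolation=cv2.INTER_CUBIC)[:,:350][:775]
b=cv2.resize(im[200:285,195:270],None,fx=5,fy=5,interpolation=cv2.INTER_CUBIC)
a=cv2.resize(a,(270,600));b=cv2.resize(b,(500,566));o=np.zeros((600,780,3),np.uint8);o[:,:270]=a;o[:566,275:775]=b
cv2.imwrite("pics/crop.png",o)
w=manip.camera_info("wrist");s=manip.sense();T=np.linalg.inv(w["camera_from_world"])
print(w["K"],T.round(3),s["tcp_pos"])
E
```

```text
yellow (466, 322) [402.0, -245.2, 60.4, 32.9, 22.1]
yellow (146, 326) [409.7, 454.0, 111.2, 60.2, 2.0]
yellow (470, 261) [536.0, -261.8, 59.8, 32.3, -6.4]
yellow (476, 212) [643.4, -282.0, 60.8, 31.4, -24.9]
red (352, 211) [649.3, -2.9, 197.2, 129.2, 87.5]
plate (615, 363) [314.2, -551.4, 275.4, 104.2, -5.8]
plate (360, 314) [423.9, -13.5, 150.1, 98.5, 80.0]
plate (388, 35) [1067.4, -96.0, 779.4, 167.1, 89.9]
plate (35, 35) [1077.7, 716.0, 170.2, 157.8, -1.3]
blue (14, 381) [303.3, 725.2, 103.2, 17.3, 0.0]
blue (107, 379) [303.4, 527.4, 105.3, 15.5, -0.1]
blue (356, 338) [372.6, -2.8, 155.6, 6.2, 78.6]
blue (268, 325) [406.0, 185.1, 24.5, 23.2, -77.5]
blue (363, 290) [476.0, -20.6, 155.3, 4.3, 80.3]
blue (166, 268) [535.6, 406.6, 26.4, 24.3, -72.8]
blue (234, 261) [547.0, 257.2, 38.3, 36.8, -74.3]
blue (17, 186) [721.8, 734.0, 74.2, 65.2, -13.8]
blue (238, 169) [751.8, 248.8, 111.2, 59.1, -87.6]
blue (55, 163) [774.9, 655.4, 109.8, 22.4, 74.4]
dark (336, 473) [99.5, 48.6, 114.5, 25.8, 88.5]
dark (466, 446) [135.6, -225.5, 726.0, 104.4, 82.3]
dark (5, 381) [303.1, 745.2, 71.8, 21.2, 2.8]
dark (116, 378) [303.1, 510.9, 71.5, 36.1, 1.2]
dark (77, 394) [276.4, 591.3, 340.3, 325.6, 2.9]
dark (163, 255) [564.7, 412.9, 86.2, 60.9, 16.0]
dark (230, 241) [591.5, 268.5, 130.6, 89.5, 16.0]
dark (591, 123) [848.2, -547.2, 225.8, 56.1, -82.8]
dark (507, 117) [859.4, -363.1, 94.9, 47.1, -53.9]
[[365.55101645   0.         318.7588191 ]
 [  0.         365.55101645 238.1333019 ]
 [  0.           0.           1.        ]] [[ 0.42  -0.866 -0.27   0.332]
 [-0.907 -0.402 -0.123 -0.535]
 [-0.002  0.297 -0.955  0.373]
 [ 0.     0.     0.     1.   ]] [ 0.26258279 -0.56647788  0.24940867]
```

View pics/crop.png

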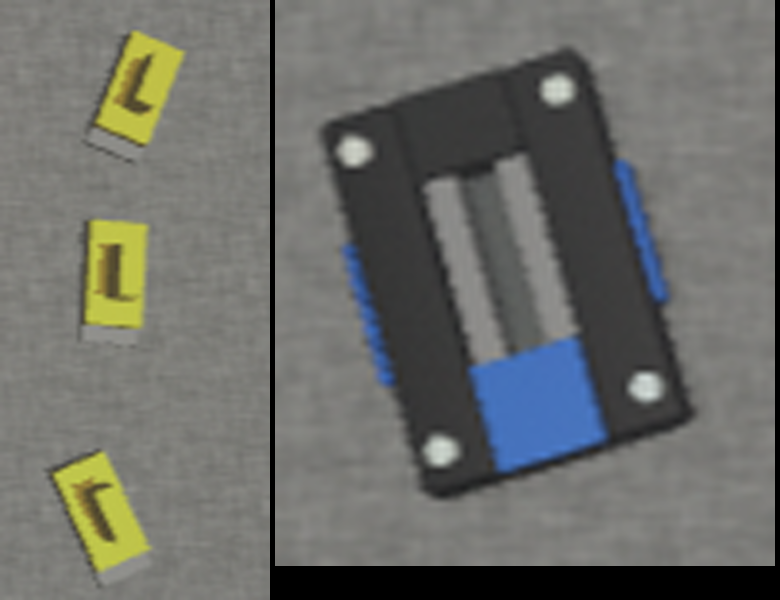

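The crop shows all three tongues (grey) pointing image-down, i.e. toward the robot. The large carrier has its blue lip at the robot side, about (234,261), and its bay slot runs along yaw ≈16°.

```bash
cat >> h.py <<'E'
from scipy.linalg import logm,expm
from scipy.spatial.transform import Rotation as Rn
def pose(p,q):
    T=np.eye(4);T[:3,:3]=Rn.from_quat(q).as_matrix();T[:3,3]=p;return T
def down(x,y,z,yaw,pitch=0):  # tool x at yaw, z down; mm, deg; pitch = turn about tool y
    T=np.eye(4);T[:3,:3]=(Rn.from_euler("z",yaw,degrees=True)*Rn.from_euler("x",180,degrees=True)*Rn.from_euler("y",pitch,degrees=True)).as_matrix();T[:3,3]=np.array([x,y,z])/1000;return T
def plan(T0,T1,n):
    D=np.real(expm(logm(np.linalg.inv(T0)@T1)/n))
    print(n,"rows:",np.r_[Rn.from_matrix(D[:3,:3]).as_rotvec(degrees=True).round(2),D[:3,3].round(4)].tolist())
def now():
    s=manip.sense();T=pose(s["tcp_pos"],s["tool_rot"]);x=T[:3,0]
    print("t%.2f"%s["t"],"tcp",(s["tcp_pos"]*1000).round(1),"yaw %.1f"%np.degrees(np.arctan2(x[1],x[0])),"tilt",np.degrees(np.arcsin(T[2,:2])).round(1),"F",s["force"].round(2),"gap",round(s["finger_gap"],3),"g",round(s["gripper_force"],1),"q",s["q"].round(2));return T
E
python3 - <<'E'
from h import *
T=now();plan(T,down(402,-245,110,22),16)
E
```

```text
t0.10 tcp [ 262.6 -566.5  249.4] yaw 24.9 tilt [ 0.  -0.1] F [ 0.76  0.8  -0.01] gap 1.003 g 0.0 q [-1.32  0.53  1.43  0.    1.18 -0.18]
16 rows: [-0.01, -0.0, 0.18, 0.016, -0.0149, 0.0087]
```

Request:
servo_tool(
  rows=[
    [[0,0,0.18,0.016,-0.0149,0.0087,-0.2],[0,0,0.18,0.016,-0.0149,0.0087,-0.2],[0,0,0.18,0.016,-0.0149,0.0087,-0.2],[0,0,0.18,0.016,-0.0149,0.0087,-0.2],[0,0,0.18,0.016,-0.0149,0.0087,-0.2],[0,0,0.18,0.016,-0.0149,0.0087,-0.2],[0,0,0.18,0.016,-0.0149,0.0087,-0.2],[0,0,0.18,0.016,-0.0149,0.0087,-0.2]],
  ],
  squeeze=40,
)

```text
t: 0.77
tcp_pos: [0.3307, -0.4046, 0.1801]
tool_rot: [0.979, 0.203, -0.0, -0.0]
force: [-0.0, 0.3, -0.2]
finger_gap: 0.4
gripper_force: 0.0
```

Request:
servo_tool(
  rows=[
    [[0,0,0.18,0.016,-0.0149,0.0087,-0.2],[0,0,0.18,0.016,-0.0149,0.0087,-0.2],[0,0,0.18,0.016,-0.0149,0.0087,-0.2],[0,0,0.18,0.016,-0.0149,0.0087,-0.2],[0,0,0.18,0.016,-0.0149,0.0087,-0.2],[0,0,0.18,0.016,-0.0149,0.0087,-0.2],[0,0,0.18,0.016,-0.0149,0.0087,-0.2],[0,0,0.18,0.016,-0.0149,0.0087,-0.2]],
  ],
)

```text
t: 1.43
tcp_pos: [0.4026, -0.2454, 0.1106]
tool_rot: [0.982, 0.19, -0.0, -0.0]
force: [-0.3, 0.1, -0.7]
finger_gap: 0.397
gripper_force: 0.0
```

```bash
cat >> h.py <<'E'
def shoes(z=.012,save=None,amin=300):
    i=manip.camera_info("wrist");im=manip.snapshot("wrist")
    if save: cv2.imwrite(save,im)
    hsv=cv2.cvtColor(im,cv2.COLOR_BGR2HSV);H,S,V=[hsv[...,k].astype(int) for k in range(3)]
    for c in blobs((H>22)&(H<38)&(S>120),amin):
        x,y,w,h=cv2.boundingRect(c);print("yellow",(x,y,w,h),rect(i,c,z))
E
python3 - <<'E'
from h import *
T=now();shoes(save="pics/w1.png");plan(T,down(402,-245,35,22),6)
E
```

```text
t1.43 tcp [ 402.6 -245.4  110.6] yaw 22.0 tilt [-0. -0.] F [-0.32  0.12 -0.69] gap 0.397 g 0.0 q [-0.78  0.57  1.93  0.    0.64  0.4 ]
yellow (294, 204, 51, 90) [402.2, -246.1, 60.6, 32.0, 21.8]
yellow (385, 0, 111, 113) [535.6, -262.6, 60.8, 32.8, -6.4]
6 rows: [-0.0, 0.0, -0.01, -0.0001, -0.0001, 0.0126]
```

View pics/w1.png

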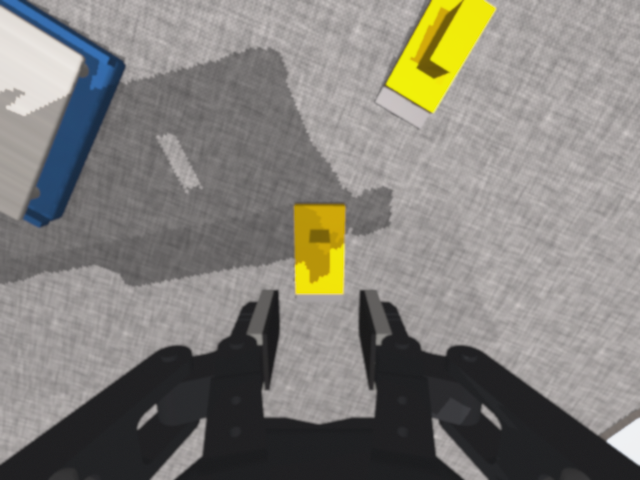

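The wrist view shows shoe 1 at (320,249), centred between the fingers, with its position agreeing with the top view to 1 mm. Descend, grip and lift.

Request:
servo_tool(
  rows=[
    [[0,0,0,0,0,0.0126,-0.2],[0,0,0,0,0,0.0126,-0.2],[0,0,0,0,0,0.0126,-0.2],[0,0,0,0,0,0.0126,-0.2],[0,0,0,0,0,0.0126,-0.2],[0,0,0,0,0,0.0126,-0.2],[0,0,0,0,0,0,-1],[0,0,0,0,0,0,-1]],
  ],
  squeeze=40,
)

```text
t: 2.15
tcp_pos: [0.402, -0.2463, 0.0351]
tool_rot: [0.982, 0.191, -0.0, -0.001]
force: [0.9, -1.7, -1.3]
finger_gap: 0.127
gripper_force: 38.0
```

Request:
servo_tool(
  rows=[
    [[0,0,0,0,0,0,-1],[0,0,0,0,0,0,-1],[0,0,0,0,0,0,-1],[0,0,0,0,0,-0.015,-1],[0,0,0,0,0,-0.02,-1],[0,0,0,0,0,-0.02,-1],[0,0,0,0,0,-0.02,-1],[0,0,0,0,0,0,-1]],
  ],
)

```text
t: 2.82
tcp_pos: [0.4039, -0.2477, 0.1139]
tool_rot: [0.982, 0.191, 0.002, 0.003]
force: [0.2, -0.2, -0.9]
finger_gap: 0.131
gripper_force: 42.5
```

```bash
python3 - <<'E'
from h import *
T=now()
u=np.array([np.cos(np.radians(80)),np.sin(np.radians(80))])
a=np.array([423.9,-13.5])-48*u; b=np.array([423.9,-13.5])+48*u; print(a,b)
plan(T,down(*a,85,-10),8); plan(down(*a,85,-10),down(*a,64,-10),6)
plan(down(*a,64,-10),down(*b,64,-10),16)
E
```

```text
t2.82 tcp [ 403.9 -247.7  113.9] yaw 22.0 tilt [0.2 0.4] F [ 0.23 -0.16 -0.95] gap 0.131 g 42.5 q [-0.79  0.56  1.93 -0.    0.64  0.4 ]
[415.56488747 -60.77077214] [432.23511253  33.77077214]
8 rows: [0.04, -0.03, 4.0, 0.0047, -0.0232, 0.0035]
6 rows: [-0.0, 0.0, -0.0, 0.0, 0.0, 0.0035]
16 rows: [-0.0, 0.0, -0.0, 0.0, -0.006, -0.0]
```

Request:
servo_tool(
  rows=[
    [[0,0,4.0,0.0047,-0.0232,0.0035,-1],[0,0,4.0,0.0047,-0.0232,0.0035,-1],[0,0,4.0,0.0047,-0.0232,0.0035,-1],[0,0,4.0,0.0047,-0.0232,0.0035,-1],[0,0,4.0,0.0047,-0.0232,0.0035,-1],[0,0,4.0,0.0047,-0.0232,0.0035,-1],[0,0,4.0,0.0047,-0.0232,0.0035,-1],[0,0,4.0,0.0047,-0.0232,0.0035,-1]],
  ],
)

```text
t: 3.48
tcp_pos: [0.4131, -0.0585, 0.0822]
tool_rot: [0.996, -0.089, -0.0, -0.0]
force: [0.0, -0.0, -0.1]
finger_gap: 0.129
gripper_force: 42.5
```

Request:
servo_tool(
  rows=[
    [[0,0,0,0,0,0,-1],[0,0,0,0,0,0,-1]],
  ],
)

```text
t: 3.65
tcp_pos: [0.4136, -0.0588, 0.0823]
tool_rot: [0.996, -0.085, -0.0, -0.0]
force: [-0.3, 0.1, 0.0]
finger_gap: 0.133
gripper_force: 42.4
```

```bash
python3 - <<'E'
from h import *
T=now();plan(T,down(415.6,-60.8,64,-10),6)
E
```

```text
t3.65 tcp [413.6 -58.8  82.3] yaw -9.8 tilt [-0. -0.] F [-0.29  0.1   0.02] gap 0.133 g 42.4 q [-0.41  0.59  2.08 -0.    0.47  1.33]
6 rows: [-0.0, 0.0, 0.03, 0.0004, 0.0003, 0.003]
```

Request:
servo_tool(
  rows=[
    [[0,0,0,0,0,0.005,-1],[0,0,0,0,0,0.005,-1],[0,0,0,0,0,0.005,-1],[0,0,0,0,0,0.0035,-1],[0,0,0,0,0,0,-1]],
  ],
)

```text
t: 4.07
tcp_pos: [0.414, -0.0607, 0.0635]
tool_rot: [0.996, -0.088, 0.0, 0.0]
force: [-0.0, -1.9, 5.1]
finger_gap: 0.127
gripper_force: 43.3
```

Request:
servo_tool(
  rows=[
    [[0,0,0,0,-0.006,0,-1],[0,0,0,0,-0.006,0,-1],[0,0,0,0,-0.006,0,-1],[0,0,0,0,-0.006,0,-1]],
  ],
)

```text
t: 4.4
tcp_pos: [0.4181, -0.0356, 0.0643]
tool_rot: [0.996, -0.087, 0.0, 0.0]
force: [0.0, -2.9, 4.2]
finger_gap: 0.127
gripper_force: 43.2
```

Request:
servo_tool(
  rows=[
    [[0,0,0,0,-0.006,0,-1],[0,0,0,0,-0.006,0,-1],[0,0,0,0,-0.006,0,-1],[0,0,0,0,-0.006,0,-1]],
  ],
)

```text
t: 4.73
tcp_pos: [0.4221, -0.0117, 0.0641]
tool_rot: [0.996, -0.087, 0.0, 0.0]
force: [-0.6, -2.9, 4.7]
finger_gap: 0.129
gripper_force: 43.2
```

Request:
servo_tool(
  rows=[
    [[0,0,0,0,-0.006,0,-1],[0,0,0,0,-0.006,0,-1],[0,0,0,0,-0.006,0,-1]],
  ],
)

```text
t: 4.98
tcp_pos: [0.4252, 0.0059, 0.064]
tool_rot: [0.996, -0.087, -0.0, 0.0]
force: [-1.3, -2.9, 4.7]
finger_gap: 0.129
gripper_force: 43.2
```

Drag/press is about 2.9/4.7 ≈ 0.6, so shoe 1 is rough and goes to the tray.

```bash
python3 - <<'E'
from h import *
T=now();A=T.copy();A[2,3]=.12;plan(A,down(652,40,100,-2.5),8)
E
```

```text
t4.98 tcp [425.2   5.9  64. ] yaw -10.0 tilt [-0.  0.] F [-1.27 -2.91  4.69] gap 0.129 g 43.2 q [-0.25  0.64  2.07 -0.    0.43  1.5 ]
8 rows: [0.0, 0.0, -0.94, 0.0277, -0.0076, 0.0025]
```

Request:
servo_tool(
  rows=[
    [[0,0,0,0,0,-0.014,-1],[0,0,0,0,0,-0.014,-1],[0,0,0,0,0,-0.014,-1],[0,0,0,0,0,-0.014,-1]],
  ],
)

```text
t: 5.32
tcp_pos: [0.4243, 0.0063, 0.12]
tool_rot: [0.996, -0.088, -0.001, -0.001]
force: [0.8, -0.9, -0.7]
finger_gap: 0.13
gripper_force: 42.5
```

Request:
servo_tool(
  rows=[
    [[0,0,-0.94,0.0277,-0.0076,0.0025,-1],[0,0,-0.94,0.0277,-0.0076,0.0025,-1],[0,0,-0.94,0.0277,-0.0076,0.0025,-1],[0,0,-0.94,0.0277,-0.0076,0.0025,-1],[0,0,-0.94,0.0277,-0.0076,0.0025,-1],[0,0,-0.94,0.0277,-0.0076,0.0025,-1],[0,0,-0.94,0.0277,-0.0076,0.0025,-1],[0,0,-0.94,0.0277,-0.0076,0.0025,-1]],
  ],
)

```text
t: 5.98
tcp_pos: [0.6524, 0.0412, 0.0986]
tool_rot: [1.0, -0.022, -0.002, -0.001]
force: [0.1, 0.3, -0.9]
finger_gap: 0.129
gripper_force: 42.5
```

```bash
python3 - <<'E'
from h import *
T=now();plan(T,down(652,40,42,-2.5),4);plan(down(652,40,92,-2.5),down(536,-262,110,-6.4),12)
E
```

```text
t5.98 tcp [652.4  41.2  98.6] yaw -2.5 tilt [-0.2 -0.1] F [ 0.12  0.31 -0.94] gap 0.129 g 42.5 q [-0.11  0.75  1.47  0.    0.93  1.51]
4 rows: [-0.02, 0.04, 0.01, -0.0001, 0.0003, 0.0142]
12 rows: [0.0, -0.0, 0.33, -0.0078, 0.0258, -0.0015]
```

Request:
servo_tool(
  rows=[
    [[0,0,0,0,0,0.0142,-1],[0,0,0,0,0,0.0142,-1],[0,0,0,0,0,0.0142,-1],[0,0,0,0,0,0.0142,-1],[0,0,0,0,0,0,-1],[0,0,0,0,0,0,-0.2],[0,0,0,0,0,0,-0.2],[0,0,0,0,0,0,-0.2]],
  ],
)

```text
t: 6.65
tcp_pos: [0.6526, 0.0395, 0.044]
tool_rot: [1.0, -0.022, 0.001, 0.0]
force: [0.2, -0.4, 0.5]
finger_gap: 0.4
gripper_force: 0.0
```

Request:
servo_tool(
  rows=[
    [[0,0,0,0,0,0,-0.2],[0,0,0,0,0,-0.014,-0.2],[0,0,0,0,0,-0.018,-0.2],[0,0,0,0,0,-0.018,-0.2]],
  ],
)

```text
t: 6.98
tcp_pos: [0.6521, 0.0395, 0.0947]
tool_rot: [1.0, -0.022, -0.0, -0.0]
force: [-0.3, 0.5, 0.7]
finger_gap: 0.397
gripper_force: 0.0
```

Request:
servo_tool(
  rows=[
    [[0,0,0.33,-0.0078,0.0258,-0.0015,-0.2],[0,0,0.33,-0.0078,0.0258,-0.0015,-0.2],[0,0,0.33,-0.0078,0.0258,-0.0015,-0.2],[0,0,0.33,-0.0078,0.0258,-0.0015,-0.2],[0,0,0.33,-0.0078,0.0258,-0.0015,-0.2],[0,0,0.33,-0.0078,0.0258,-0.0015,-0.2],[0,0,0.33,-0.0078,0.0258,-0.0015,-0.2],[0,0,0.33,-0.0078,0.0258,-0.0015,-0.2]],
  ],
)

```text
t: 7.65
tcp_pos: [0.5767, -0.1638, 0.107]
tool_rot: [0.999, -0.045, 0.001, 0.0]
force: [1.4, -0.5, -0.6]
finger_gap: 0.398
gripper_force: 0.0
```

Request:
servo_tool(
  rows=[
    [[0,0,0.33,-0.0078,0.0258,-0.0015,-0.2],[0,0,0.33,-0.0078,0.0258,-0.0015,-0.2],[0,0,0.33,-0.0078,0.0258,-0.0015,-0.2],[0,0,0.33,-0.0078,0.0258,-0.0015,-0.2],[0,0,0,0,0,0,-0.2]],
  ],
)

```text
t: 8.07
tcp_pos: [0.5351, -0.2673, 0.1133]
tool_rot: [0.998, -0.059, 0.002, 0.002]
force: [0.0, 0.0, 0.4]
finger_gap: 0.401
gripper_force: 0.0
```

```bash
python3 - <<'E'
from h import *
T=now();shoes();plan(T,down(536,-262.5,35,-6.4),5)
plan(down(536,-262.5,115,-6.4),down(415.6,-60.8,85,-10),9)
im=manip.snapshot("top");i=manip.camera_info("top")
hsv=cv2.cvtColor(im,cv2.COLOR_BGR2HSV);H,S,V=[hsv[...,k].astype(int) for k in range(3)]
for c in blobs((H>22)&(H<38)&(S>120),60): print(rect(i,c,.016))
E
```

```text
t8.07 tcp [ 535.1 -267.3  113.3] yaw -6.7 tilt [0.2 0.2] F [0.03 0.05 0.38] gap 0.401 g 0.0 q [-0.65  0.67  1.62 -0.    0.85  1.04]
yellow (286, 201, 51, 90) [536.5, -263.3, 61.1, 31.7, -6.4]
yellow (282, 0, 87, 125) [643.8, -283.4, 60.1, 32.3, -24.8]
5 rows: [0.04, -0.04, -0.07, 0.0, -0.001, 0.0157]
9 rows: [-0.0, -0.0, 0.4, -0.0164, -0.0203, 0.0033]
[409.9, 452.6, 110.8, 60.0, 2.0]
[649.2, 40.3, 59.0, 31.4, -1.5]
[642.7, -280.8, 60.6, 31.3, -24.9]
```

Request:
servo_tool(
  rows=[
    [[0,0,0,0,-0.001,0.0157,-0.2],[0,0,0,0,-0.001,0.0157,-0.2],[0,0,0,0,-0.001,0.0157,-0.2],[0,0,0,0,-0.001,0.0157,-0.2],[0,0,0,0.0003,0,0.0153,-0.2],[0,0,0,0,0,0,-0.2],[0,0,0,0,0,0,-1],[0,0,0,0,0,0,-1]],
  ],
)

```text
t: 8.83
tcp_pos: [0.537, -0.2575, 0.034]
tool_rot: [0.998, -0.056, 0.0, 0.0]
force: [-0.6, 4.0, 12.7]
finger_gap: 0.135
gripper_force: 40.1
```

Request:
servo_tool(
  rows=[
    [[0,0,0,0,0,0,-1],[0,0,0,0,0,0,-1],[0,0,0,0,0,0,-1],[0,0,0,0,0,-0.02,-1],[0,0,0,0,0,-0.02,-1],[0,0,0,0,0,-0.02,-1],[0,0,0,0,0,-0.02,-1],[0,0,0,0,0,0,-1]],
  ],
)

```text
t: 9.5
tcp_pos: [0.5385, -0.2596, 0.1172]
tool_rot: [0.998, -0.056, 0.003, 0.002]
force: [-0.1, -0.1, 0.6]
finger_gap: 0.133
gripper_force: 40.5
```

Request:
servo_tool(
  rows=[
    [[0,0,0.4,-0.0164,-0.0203,0.0033,-1],[0,0,0.4,-0.0164,-0.0203,0.0033,-1],[0,0,0.4,-0.0164,-0.0203,0.0033,-1],[0,0,0.4,-0.0164,-0.0203,0.0033,-1],[0,0,0.4,-0.0164,-0.0203,0.0033,-1],[0,0,0.4,-0.0164,-0.0203,0.0033,-1],[0,0,0.4,-0.0164,-0.0203,0.0033,-1],[0,0,0.4,-0.0164,-0.0203,0.0033,-1]],
  ],
)

```text
t: 10.17
tcp_pos: [0.4277, -0.0784, 0.0864]
tool_rot: [0.996, -0.085, -0.0, -0.0]
force: [0.6, 0.5, -0.9]
finger_gap: 0.136
gripper_force: 40.5
```

Request:
servo_tool(
  rows=[
    [[0,0,0.4,-0.0164,-0.0203,0.0033,-1],[0,0,0,0,0,0,-1],[0,0,0,0,0,0,-1]],
  ],
)

```text
t: 10.42
tcp_pos: [0.4146, -0.0553, 0.0831]
tool_rot: [0.996, -0.087, -0.001, -0.0]
force: [0.3, 0.4, -1.6]
finger_gap: 0.13
gripper_force: 40.5
```

```bash
python3 - <<'E'
from h import *
T=now();plan(T,down(415.6,-60.8,64,-10),4)
E
```

```text
t10.42 tcp [414.6 -55.3  83.1] yaw -10.0 tilt [-0.1 -0. ] F [ 0.34  0.38 -1.65] gap 0.13 g 40.5 q [-0.4   0.59  2.08 -0.    0.47  1.34]
4 rows: [-0.01, 0.03, 0.01, 0.0005, 0.0013, 0.0048]
```

Request:
servo_tool(
  rows=[
    [[0,0,0,0,0,0.005,-1],[0,0,0,0,0,0.005,-1],[0,0,0,0,0,0.005,-1],[0,0,0,0,0,0.0045,-1],[0,0,0,0,0,0,-1]],
  ],
)

```text
t: 10.83
tcp_pos: [0.4171, -0.0576, 0.0633]
tool_rot: [0.996, -0.088, 0.001, 0.0]
force: [1.1, -1.2, 4.3]
finger_gap: 0.13
gripper_force: 41.2
```

Request:
servo_tool(
  rows=[
    [[0,0,0,0,-0.006,0,-1],[0,0,0,0,-0.006,0,-1],[0,0,0,0,-0.006,0,-1],[0,0,0,0,-0.006,0,-1]],
  ],
)

```text
t: 11.17
tcp_pos: [0.4201, -0.0323, 0.0642]
tool_rot: [0.996, -0.088, 0.0, 0.0]
force: [-0.4, -2.1, 4.1]
finger_gap: 0.13
gripper_force: 41.2
```

Request:
servo_tool(
  rows=[
    [[0,0,0,0,-0.006,0,-1],[0,0,0,0,-0.006,0,-1],[0,0,0,0,-0.006,0,-1],[0,0,0,0,-0.006,0,-1]],
  ],
)

```text
t: 11.5
tcp_pos: [0.4242, -0.0084, 0.064]
tool_rot: [0.996, -0.087, -0.0, -0.0]
force: [-0.8, -1.7, 4.5]
finger_gap: 0.131
gripper_force: 41.2
```

Request:
servo_tool(
  rows=[
    [[0,0,0,0,-0.006,0,-1],[0,0,0,0,-0.006,0,-1],[0,0,0,0,-0.006,0,-1]],
  ],
)

```text
t: 11.75
tcp_pos: [0.4274, 0.0091, 0.0639]
tool_rot: [0.996, -0.088, -0.0, -0.0]
force: [-0.9, -2.1, 4.3]
finger_gap: 0.134
gripper_force: 41.2
```

```bash
python3 - <<'E'
from h import *
T=now();A=T.copy();A[2,3]+=.056;plan(A,down(652,-48,100,-2.5),8)
E
```

```text
t11.75 tcp [427.4   9.1  63.9] yaw -10.1 tilt [-0.  0.] F [-0.93 -2.07  4.26] gap 0.134 g 41.2 q [-0.24  0.64  2.07 -0.    0.43  1.51]
8 rows: [-0.0, 0.0, -0.94, 0.0287, 0.0038, 0.0025]
```

Ratio ≈0.5, so shoe 2 is rough too and goes to the tray.

Request:
servo_tool(
  rows=[
    [[0,0,0,0,0,-0.014,-1],[0,0,0,0,0,-0.014,-1],[0,0,0,0,0,-0.014,-1],[0,0,0,0,0,-0.014,-1]],
  ],
)

```text
t: 12.08
tcp_pos: [0.4266, 0.0095, 0.1199]
tool_rot: [0.996, -0.088, -0.001, -0.001]
force: [-0.4, 0.1, -1.0]
finger_gap: 0.138
gripper_force: 40.5
```

Request:
servo_tool(
  rows=[
    [[0,0,-0.94,0.0287,0.0038,0.0025,-1],[0,0,-0.94,0.0287,0.0038,0.0025,-1],[0,0,-0.94,0.0287,0.0038,0.0025,-1],[0,0,-0.94,0.0287,0.0038,0.0025,-1],[0,0,-0.94,0.0287,0.0038,0.0025,-1],[0,0,-0.94,0.0287,0.0038,0.0025,-1],[0,0,-0.94,0.0287,0.0038,0.0025,-1],[0,0,-0.94,0.0287,0.0038,0.0025,-1]],
  ],
)

```text
t: 12.75
tcp_pos: [0.652, -0.0478, 0.0986]
tool_rot: [1.0, -0.022, -0.001, -0.001]
force: [0.5, 0.2, -0.9]
finger_gap: 0.13
gripper_force: 40.5
```

Request:
servo_tool(
  rows=[
    [[0,0,0,0,0,0.0142,-1],[0,0,0,0,0,0.0142,-1],[0,0,0,0,0,0.0142,-1],[0,0,0,0,0,0.0142,-1],[0,0,0,0,0,0,-1],[0,0,0,0,0,0,-0.2],[0,0,0,0,0,0,-0.2],[0,0,0,0,0,0,-0.2]],
  ],
)

```text
t: 13.42
tcp_pos: [0.6523, -0.0488, 0.0441]
tool_rot: [1.0, -0.022, 0.001, 0.0]
force: [-0.1, 0.8, -0.6]
finger_gap: 0.404
gripper_force: 0.0
```

Request:
servo_tool(
  rows=[
    [[0,0,0,0,0,0,-0.2],[0,0,0,0,0,-0.014,-0.2],[0,0,0,0,0,-0.018,-0.2],[0,0,0,0,0,-0.018,-0.2]],
  ],
)

```text
t: 13.75
tcp_pos: [0.6517, -0.0488, 0.0948]
tool_rot: [1.0, -0.022, 0.0, 0.0]
force: [0.9, -0.1, -0.3]
finger_gap: 0.406
gripper_force: 0.0
```

```bash
python3 - <<'E'
from h import *
T=now();plan(T,down(643.5,-283,112,-24.9),8)
E
```

```text
t13.75 tcp [651.7 -48.8  94.8] yaw -2.5 tilt [0. 0.] F [ 0.87 -0.1  -0.28] gap 0.406 g 0.0 q [-0.25  0.76  1.47  0.    0.91  1.37]
8 rows: [-0.0, -0.0, 2.79, 0.0053, 0.029, -0.0022]
```

Request:
servo_tool(
  rows=[
    [[0,0,2.79,0.0053,0.029,-0.0022,-0.2],[0,0,2.79,0.0053,0.029,-0.0022,-0.2],[0,0,2.79,0.0053,0.029,-0.0022,-0.2],[0,0,2.79,0.0053,0.029,-0.0022,-0.2],[0,0,2.79,0.0053,0.029,-0.0022,-0.2],[0,0,2.79,0.0053,0.029,-0.0022,-0.2],[0,0,2.79,0.0053,0.029,-0.0022,-0.2],[0,0,2.79,0.0053,0.029,-0.0022,-0.2]],
  ],
)

```text
t: 14.42
tcp_pos: [0.644, -0.2848, 0.1129]
tool_rot: [0.976, -0.216, 0.001, 0.0]
force: [0.3, -0.6, -0.0]
finger_gap: 0.397
gripper_force: 0.0
```

Request:
servo_tool(
  rows=[
    [[0,0,0,0,0,0,-0.2],[0,0,0,0,0,0,-0.2],[0,0,0,0,0,0,-0.2]],
  ],
)

```text
t: 14.67
tcp_pos: [0.6436, -0.2829, 0.1118]
tool_rot: [0.977, -0.215, 0.0, -0.0]
force: [0.3, -0.3, 0.3]
finger_gap: 0.4
gripper_force: 0.0
```

```bash
python3 - <<'E'
from h import *
T=now();shoes();plan(T,down(643.5,-283,80,-24.9),4);plan(T,down(643.5,-283,36,-24.9),6)
plan(down(643.5,-283,116,-24.9),down(415.6,-60.8,85,-10),12)
E
```

```text
t14.67 tcp [ 643.6 -282.9  111.8] yaw -24.9 tilt [ 0. -0.] F [ 0.32 -0.29  0.34] gap 0.4 g 0.0 q [-0.57  0.79  1.32  0.    1.03  1.43]
yellow (0, 329, 66, 91) [648.9, -37.6, 62.5, 60.2, -2.9]
yellow (295, 201, 52, 90) [644.2, -284.1, 60.6, 32.2, -24.9]
4 rows: [-0.01, -0.01, 0.0, -0.0, 0.0, 0.008]
6 rows: [-0.0, -0.01, 0.0, -0.0, 0.0, 0.0126]
12 rows: [0.0, 0.0, -1.24, -0.0239, -0.0117, 0.0026]
```

Request:
servo_tool(
  rows=[
    [[0,0,0,0,0,0.0126,-0.2],[0,0,0,0,0,0.0126,-0.2],[0,0,0,0,0,0.0126,-0.2],[0,0,0,0,0,0.0126,-0.2],[0,0,0,0,0,0.0126,-0.2],[0,0,0,0.0005,0.0003,0.0126,-0.2],[0,0,0,0,0,0,-0.2],[0,0,0,0,0,0,-1]],
  ],
  squeeze=50,
)

```text
t: 15.38
tcp_pos: [0.6433, -0.2831, 0.0334]
tool_rot: [0.977, -0.215, -0.001, -0.0]
force: [0.4, -0.6, 0.6]
finger_gap: 0.278
gripper_force: 0.0
```

Request:
servo_tool(
  rows=[
    [[0,0,0,0,0,0,-1],[0,0,0,0,0,0,-1],[0,0,0,0,0,0,-1],[0,0,0,0,0,0,-1]],
  ],
)

```text
t: 15.72
tcp_pos: [0.6444, -0.2838, 0.0359]
tool_rot: [0.977, -0.215, 0.001, 0.0]
force: [-0.5, 0.2, -0.8]
finger_gap: 0.129
gripper_force: 51.1
```

Request:
servo_tool(
  rows=[
    [[0,0,0,0,0,-0.015,-1],[0,0,0,0,0,-0.02,-1],[0,0,0,0,0,-0.02,-1],[0,0,0,0,0,-0.02,-1],[0,0,0,0,0,0,-1]],
  ],
)

```text
t: 16.13
tcp_pos: [0.647, -0.2852, 0.1165]
tool_rot: [0.977, -0.215, 0.005, 0.002]
force: [1.0, -0.9, 0.3]
finger_gap: 0.13
gripper_force: 51.3
```

Request:
servo_tool(
  rows=[
    [[0,0,-1.24,-0.0239,-0.0117,0.0026,-1],[0,0,-1.24,-0.0239,-0.0117,0.0026,-1],[0,0,-1.24,-0.0239,-0.0117,0.0026,-1],[0,0,-1.24,-0.0239,-0.0117,0.0026,-1],[0,0,-1.24,-0.0239,-0.0117,0.0026,-1],[0,0,-1.24,-0.0239,-0.0117,0.0026,-1],[0,0,-1.24,-0.0239,-0.0117,0.0026,-1],[0,0,-1.24,-0.0239,-0.0117,0.0026,-1]],
  ],
)

```text
t: 16.8
tcp_pos: [0.4971, -0.1281, 0.0897]
tool_rot: [0.992, -0.129, 0.0, 0.0]
force: [0.5, 0.5, -1.1]
finger_gap: 0.131
gripper_force: 51.3
```

Request:
servo_tool(
  rows=[
    [[0,0,-1.24,-0.0239,-0.0117,0.0026,-1],[0,0,-1.24,-0.0239,-0.0117,0.0026,-1],[0,0,-1.24,-0.0239,-0.0117,0.0026,-1],[0,0,-1.24,-0.0239,-0.0117,0.0026,-1],[0,0,0,0,0,0,-1],[0,0,0,0,0,0,-1]],
  ],
)

```text
t: 17.3
tcp_pos: [0.4141, -0.0607, 0.0792]
tool_rot: [0.996, -0.087, -0.001, -0.0]
force: [1.0, 0.3, -0.9]
finger_gap: 0.13
gripper_force: 51.3
```

```bash
python3 - <<'E'
from h import *
T=now();plan(T,down(415.6,-60.8,64,-10),4)
E
```

```text
t17.30 tcp [414.1 -60.7  79.2] yaw -9.9 tilt [-0.1 -0. ] F [ 1.03  0.34 -0.87] gap 0.13 g 51.3 q [-0.41  0.6   2.08  0.    0.46  1.33]
4 rows: [-0.01, 0.02, 0.02, 0.0004, -0.0001, 0.0038]
```

Request:
servo_tool(
  rows=[
    [[0,0,0,0,0,0.004,-1],[0,0,0,0,0,0.004,-1],[0,0,0,0,0,0.004,-1],[0,0,0,0,0,0.003,-1],[0,0,0,0,0,0,-1]],
  ],
)

```text
t: 17.72
tcp_pos: [0.4168, -0.0626, 0.0635]
tool_rot: [0.996, -0.087, 0.001, 0.0]
force: [1.6, -1.6, 4.9]
finger_gap: 0.13
gripper_force: 52.1
```

Request:
servo_tool(
  rows=[
    [[0,0,0,0,-0.006,0,-1],[0,0,0,0,-0.006,0,-1],[0,0,0,0,-0.006,0,-1],[0,0,0,0,-0.006,0,-1]],
  ],
)

```text
t: 18.05
tcp_pos: [0.4195, -0.0374, 0.0641]
tool_rot: [0.996, -0.087, -0.0, -0.0]
force: [1.1, -1.5, 4.3]
finger_gap: 0.126
gripper_force: 52.1
```

Request:
servo_tool(
  rows=[
    [[0,0,0,0,-0.006,0,-1],[0,0,0,0,-0.006,0,-1],[0,0,0,0,-0.006,0,-1],[0,0,0,0,-0.006,0,-1]],
  ],
)

```text
t: 18.38
tcp_pos: [0.4238, -0.0137, 0.064]
tool_rot: [0.996, -0.087, -0.0, -0.0]
force: [-0.7, -2.0, 4.3]
finger_gap: 0.128
gripper_force: 52.1
```

Request:
servo_tool(
  rows=[
    [[0,0,0,0,-0.006,0,-1],[0,0,0,0,-0.006,0,-1],[0,0,0,0,-0.006,0,-1]],
  ],
)

```text
t: 18.63
tcp_pos: [0.4269, 0.0038, 0.0639]
tool_rot: [0.996, -0.087, -0.0, -0.0]
force: [-1.5, -1.4, 4.5]
finger_gap: 0.126
gripper_force: 52.1
```

Request:
servo_tool(
  rows=[
    [[0,0,0,0,-0.006,0,-1],[0,0,0,0,-0.006,0,-1],[0,0,0,0,-0.006,0,-1]],
  ],
)

```text
t: 18.88
tcp_pos: [0.4301, 0.0215, 0.0639]
tool_rot: [0.996, -0.087, -0.0, -0.0]
force: [-1.2, -2.0, 5.0]
finger_gap: 0.128
gripper_force: 52.1
```

Readings are ambiguous (≈0.4), so I'll press deeper and drag back to separate bias from friction.

Request:
servo_tool(
  rows=[
    [[0,0,0,0,0.004,0.003,-1],[0,0,0,0,0.006,0,-1],[0,0,0,0,0.006,0,-1]],
  ],
)

```text
t: 19.13
tcp_pos: [0.4272, 0.006, 0.0609]
tool_rot: [0.996, -0.087, -0.0, -0.0]
force: [0.5, 1.2, 7.1]
finger_gap: 0.129
gripper_force: 52.4
```

Request:
servo_tool(
  rows=[
    [[0,0,0,0,0.006,0,-1],[0,0,0,0,0.006,0,-1]],
  ],
)

```text
t: 19.3
tcp_pos: [0.4251, -0.0061, 0.061]
tool_rot: [0.996, -0.087, 0.0, -0.0]
force: [0.5, 1.0, 5.9]
finger_gap: 0.125
gripper_force: 52.4
```

Request:
servo_tool(
  rows=[
    [[0,0,0,0,0.006,0,-1],[0,0,0,0,0.006,0,-1]],
  ],
)

```text
t: 19.47
tcp_pos: [0.423, -0.018, 0.0611]
tool_rot: [0.996, -0.087, 0.0, -0.0]
force: [0.8, 2.3, 6.3]
finger_gap: 0.128
gripper_force: 52.4
```

Request:
servo_tool(
  rows=[
    [[0,0,0,0,0.006,0,-1],[0,0,0,0,0.006,0,-1]],
  ],
)

```text
t: 19.63
tcp_pos: [0.4209, -0.0298, 0.061]
tool_rot: [0.996, -0.087, -0.0, -0.0]
force: [0.6, 2.0, 6.8]
finger_gap: 0.125
gripper_force: 52.4
```

Request:
servo_tool(
  rows=[
    [[0,0,0,0,0.006,0,-1],[0,0,0,0,0.006,0,-1]],
  ],
)

```text
t: 19.8
tcp_pos: [0.4188, -0.0417, 0.061]
tool_rot: [0.996, -0.087, -0.0, -0.0]
force: [0.2, 1.0, 7.0]
finger_gap: 0.127
gripper_force: 52.3
```

Request:
servo_tool(
  rows=[
    [[0,0,0,0,-0.004,0,-1],[0,0,0,0,-0.006,0,-1],[0,0,0,0,-0.006,0,-1]],
  ],
)

```text
t: 20.05
tcp_pos: [0.4221, -0.0264, 0.0611]
tool_rot: [0.996, -0.087, 0.0, 0.0]
force: [0.0, -2.0, 6.6]
finger_gap: 0.13
gripper_force: 52.4
```

Request:
servo_tool(
  rows=[
    [[0,0,0,0,-0.006,0,-1],[0,0,0,0,-0.006,0,-1]],
  ],
)

```text
t: 20.22
tcp_pos: [0.4241, -0.0142, 0.0611]
tool_rot: [0.996, -0.087, 0.0, 0.0]
force: [-0.3, -3.5, 6.4]
finger_gap: 0.132
gripper_force: 52.4
```

Request:
servo_tool(
  rows=[
    [[0,0,0,0,-0.006,0,-1],[0,0,0,0,-0.006,0,-1]],
  ],
)

```text
t: 20.38
tcp_pos: [0.4261, -0.0023, 0.0611]
tool_rot: [0.996, -0.087, 0.0, 0.0]
force: [-1.3, -1.2, 6.7]
finger_gap: 0.129
gripper_force: 52.4
```

Request:
servo_tool(
  rows=[
    [[0,0,0,0,-0.006,0,-1],[0,0,0,0,-0.006,0,-1]],
  ],
)

```text
t: 20.55
tcp_pos: [0.4282, 0.0096, 0.0611]
tool_rot: [0.996, -0.087, 0.0, 0.0]
force: [-0.1, -2.1, 6.8]
finger_gap: 0.131
gripper_force: 52.4
```

Noise is about 0.7 N per reading, so I'll take cleaner readings with the moment included, in both directions and in free air.

```bash
cat > r.py <<'E'
from h import *
s=manip.sense();u=np.array([.174,.985,0]);L=[]
print("t%.2f"%s["t"],"F",s["force"].round(2),"along %.2f"%(u@s["force"]),"M",s["ft_torque"].round(3),"tau",s["tau"].round(2))
E
python3 r.py
```

```text
t20.55 F [-0.05 -2.13  6.76] along -2.10 M [-0.31   0.058  0.034] tau [  0.1  -32.26  -2.7    0.23   0.    -0.11]
```

Request:
servo_tool(
  rows=[
    [[0,0,0,0,-0.004,0,-1],[0,0,0,0,-0.004,0,-1],[0,0,0,0,-0.004,0,-1]],
  ],
)

```text
t: 20.8
tcp_pos: [0.4302, 0.0213, 0.0611]
tool_rot: [0.996, -0.087, 0.0, 0.0]
force: [-1.2, -2.6, 7.5]
finger_gap: 0.132
gripper_force: 52.4
```

```bash
python3 r.py
```

```text
t20.80 F [-1.17 -2.58  7.47] along -2.74 M [-0.303  0.115  0.052] tau [ 3.60e-01 -3.24e+01 -2.88e+00  2.30e-01 -1.00e-02 -7.00e-02]
```

Request:
servo_tool(
  rows=[
    [[0,0,0,0,-0.004,0,-1],[0,0,0,0,-0.004,0,-1],[0,0,0,0,-0.004,0,-1]],
  ],
)

```text
t: 21.05
tcp_pos: [0.4323, 0.0331, 0.0611]
tool_rot: [0.996, -0.087, 0.0, 0.0]
force: [-1.2, -2.1, 6.3]
finger_gap: 0.13
gripper_force: 52.4
```

```bash
python3 r.py
```

```text
t21.05 F [-1.17 -2.12  6.29] along -2.30 M [-0.298  0.084  0.066] tau [ 3.300e-01 -3.257e+01 -3.020e+00  2.400e-01 -2.000e-02 -7.000e-02]
```

Request:
servo_tool(
  rows=[
    [[0,0,0,0,0.004,0,-1],[0,0,0,0,0.004,0,-1],[0,0,0,0,0.004,0,-1]],
  ],
)

```text
t: 21.3
tcp_pos: [0.4301, 0.0216, 0.0611]
tool_rot: [0.996, -0.087, 0.0, -0.0]
force: [0.7, 1.0, 6.9]
finger_gap: 0.131
gripper_force: 52.4
```

```bash
python3 r.py
```

```text
t21.30 F [0.65 1.01 6.94] along 1.11 M [ 0.237 -0.059 -0.019] tau [-2.00e-01 -3.24e+01 -3.05e+00 -2.20e-01 -1.00e-02  7.00e-02]
```

Request:
servo_tool(
  rows=[
    [[0,0,0,0,0.004,0,-1],[0,0,0,0,0.004,0,-1],[0,0,0,0,0.004,0,-1]],
  ],
)

```text
t: 21.55
tcp_pos: [0.428, 0.0096, 0.0611]
tool_rot: [0.996, -0.087, 0.0, -0.0]
force: [-1.1, 2.2, 7.3]
finger_gap: 0.126
gripper_force: 52.4
```

```bash
python3 r.py
```

```text
t21.55 F [-1.07  2.25  7.27] along 2.03 M [ 0.246 -0.049  0.035] tau [-2.900e-01 -3.225e+01 -2.970e+00 -2.200e-01 -2.000e-02  7.000e-02]
```

Request:
servo_tool(
  rows=[
    [[0,0,0,0,0,-0.02,-1],[0,0,0,0,0,-0.02,-1],[0,0,0,0,0,0,-1],[0,0,0,0,0,0,-1],[0,0,0,0,0,0,-1]],
  ],
)

```text
t: 21.97
tcp_pos: [0.4275, 0.0095, 0.1004]
tool_rot: [0.996, -0.087, -0.001, -0.0]
force: [1.0, 0.1, -0.5]
finger_gap: 0.132
gripper_force: 51.4
```

```bash
python3 r.py
```

```text
t21.97 F [ 0.99  0.11 -0.45] along 0.29 M [0.002 0.015 0.015] tau [ 2.000e-02 -3.433e+01 -5.940e+00  0.000e+00 -1.000e-02  0.000e+00]
```

Request:
servo_tool(
  rows=[
    [[0,0,0,0,-0.004,0,-1],[0,0,0,0,-0.004,0,-1],[0,0,0,0,-0.004,0,-1]],
  ],
)

```text
t: 22.22
tcp_pos: [0.4296, 0.0215, 0.1002]
tool_rot: [0.996, -0.087, -0.001, -0.0]
force: [0.4, 0.2, -1.0]
finger_gap: 0.128
gripper_force: 51.4
```

```bash
python3 r.py
```

```text
t22.22 F [ 0.44  0.18 -1.02] along 0.25 M [-0.026 -0.002  0.069] tau [ -0.55 -34.02  -5.82  -0.    -0.    -0.08]
```

Request:
servo_tool(
  rows=[
    [[0,0,0,0,0.004,0,-1],[0,0,0,0,0.004,0,-1],[0,0,0,0,0.004,0,-1]],
  ],
)

```text
t: 22.47
tcp_pos: [0.4278, 0.0089, 0.1007]
tool_rot: [0.996, -0.087, -0.0, 0.0]
force: [0.4, 0.7, -0.3]
finger_gap: 0.129
gripper_force: 51.4
```

```bash
python3 r.py
```

```text
t22.47 F [ 0.42  0.74 -0.25] along 0.80 M [-0.003 -0.015 -0.008] tau [ 7.00e-01 -3.37e+01 -5.80e+00  1.00e-02  2.00e-02  8.00e-02]
```

Half-difference ≈0.28 of the press, which is neither clearly smooth nor clearly rough. The moment signal is clean, so I'll set shoe 3 on the bench and re-test shoe 2 with the same two-way protocol.

```bash
python3 - <<'E'
from h import *
T=now();plan(T,down(520,-150,110,-10),8);plan(down(520,-150,110,-10),down(520,-150,37,-10),5)
plan(down(520,-150,100,-10),down(650,-48,100,-2.5),6)
E
```

```text
t22.47 tcp [427.8   8.9 100.7] yaw -10.0 tilt [-0.  0.] F [ 0.42  0.74 -0.25] gap 0.129 g 51.4 q [-0.24  0.56  2.05 -0.    0.54  1.5 ]
8 rows: [0.0, 0.0, 0.01, 0.0148, 0.0176, -0.0012]
5 rows: [-0.0, 0.0, -0.0, 0.0, -0.0, 0.0146]
6 rows: [-0.0, 0.0, -1.25, 0.0195, -0.0195, -0.0]
```

Request:
servo_tool(
  rows=[
    [[0,0,0,0.0148,0.0176,-0.0012,-1],[0,0,0,0.0148,0.0176,-0.0012,-1],[0,0,0,0.0148,0.0176,-0.0012,-1],[0,0,0,0.0148,0.0176,-0.0012,-1],[0,0,0,0.0148,0.0176,-0.0012,-1],[0,0,0,0.0148,0.0176,-0.0012,-1],[0,0,0,0.0148,0.0176,-0.0012,-1],[0,0,0,0.0148,0.0176,-0.0012,-1]],
  ],
)

```text
t: 23.13
tcp_pos: [0.5201, -0.1517, 0.1104]
tool_rot: [0.996, -0.088, -0.0, -0.0]
force: [0.2, 0.1, -0.7]
finger_gap: 0.13
gripper_force: 51.4
```

Request:
servo_tool(
  rows=[
    [[0,0,0,0,0,0.0146,-1],[0,0,0,0,0,0.0146,-1],[0,0,0,0,0,0.0146,-1],[0,0,0,0,0,0.0146,-1],[0,0,0,0,0,0.0136,-1],[0,0,0,0,0,0,-1],[0,0,0,0,0,0,-0.2],[0,0,0,0,0,0,-0.2]],
  ],
)

```text
t: 23.8
tcp_pos: [0.5203, -0.1506, 0.039]
tool_rot: [0.996, -0.087, 0.0, 0.0]
force: [-0.3, -0.5, -0.5]
finger_gap: 0.394
gripper_force: 0.0
```

Request:
servo_tool(
  rows=[
    [[0,0,0,0,0,0,-0.2],[0,0,0,0,0,-0.015,-0.2],[0,0,0,0,0,-0.025,-0.2],[0,0,0,0,0,-0.025,-0.2]],
  ],
)

```text
t: 24.13
tcp_pos: [0.5198, -0.1499, 0.1045]
tool_rot: [0.996, -0.087, -0.0, -0.0]
force: [1.0, 0.6, 0.1]
finger_gap: 0.399
gripper_force: 0.0
```

Request:
servo_tool(
  rows=[
    [[0,0,-1.25,0.0195,-0.0195,0,-0.2],[0,0,-1.25,0.0195,-0.0195,0,-0.2],[0,0,-1.25,0.0195,-0.0195,0,-0.2],[0,0,-1.25,0.0195,-0.0195,0,-0.2],[0,0,-1.25,0.0195,-0.0195,0,-0.2],[0,0,-1.25,0.0195,-0.0195,0,-0.2],[0,0,0,0,0,0,-0.2],[0,0,0,0,0,0,-0.2]],
  ],
)

```text
t: 24.8
tcp_pos: [0.6512, -0.0468, 0.1045]
tool_rot: [1.0, -0.02, 0.001, 0.0]
force: [0.0, -0.9, -0.3]
finger_gap: 0.397
gripper_force: 0.0
```

```bash
python3 - <<'E'
from h import *
T=now();shoes(.016,"pics/w2.png");plan(T,down(650,-48,40,-2.5),5)
plan(down(650,-48,105,-2.5),down(417,-53,84,-10),8)
E
```

```text
t24.80 tcp [651.2 -46.8 104.5] yaw -2.3 tilt [0.1 0. ] F [ 0.   -0.88 -0.28] gap 0.397 g 0.0 q [-0.24  0.74  1.47 -0.    0.93  1.37]
yellow (434, 425, 29, 27) [501.9, -132.7, 30.0, 14.3, 36.8]
yellow (147, 213, 65, 94) [650.6, 41.2, 61.6, 38.3, -2.6]
yellow (295, 209, 53, 94) [649.7, -48.1, 61.1, 31.4, -2.5]
5 rows: [0.01, -0.02, 0.03, -0.0002, 0.0002, 0.0129]
8 rows: [-0.0, -0.0, 0.94, -0.0289, 0.0036, 0.0026]
```

View pics/w2.png

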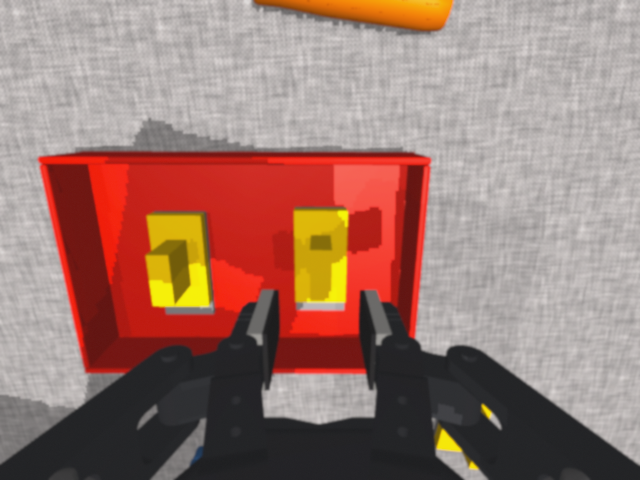

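Both shoes lie level in the tray: shoe 1 at (180,262) and shoe 2 at (320,258), between the fingers. Re-gripping shoe 2.

Request:
servo_tool(
  rows=[
    [[0,0,0,0,0,0.0129,-0.2],[0,0,0,0,0,0.0129,-0.2],[0,0,0,0,0,0.0129,-0.2],[0,0,0,-0.0005,0.0008,0.0129,-0.2],[0,0,0,-0.0005,0.0008,0.0124,-0.2],[0,0,0,0,0,0,-0.2],[0,0,0,0,0,0,-1],[0,0,0,0,0,0,-1]],
  ],
)

```text
t: 25.52
tcp_pos: [0.6493, -0.0496, 0.0393]
tool_rot: [1.0, -0.022, -0.0, -0.0]
force: [0.4, -0.4, -0.3]
finger_gap: 0.13
gripper_force: 38.2
```

Request:
servo_tool(
  rows=[
    [[0,0,0,0,0,0,-1],[0,0,0,0,0,0,-1],[0,0,0,0,0,0,-1],[0,0,0,0,0,-0.015,-1],[0,0,0,0,0,-0.025,-1],[0,0,0,0,0,-0.025,-1],[0,0,0,0,0,0,-1]],
  ],
)

```text
t: 26.1
tcp_pos: [0.6526, -0.0502, 0.11]
tool_rot: [1.0, -0.022, 0.005, 0.001]
force: [1.8, -0.3, 0.5]
finger_gap: 0.13
gripper_force: 51.3
```

Request:
servo_tool(
  rows=[
    [[0,0,0.94,-0.0289,0.0036,0.0026,-1],[0,0,0.94,-0.0289,0.0036,0.0026,-1],[0,0,0.94,-0.0289,0.0036,0.0026,-1],[0,0,0.94,-0.0289,0.0036,0.0026,-1],[0,0,0.94,-0.0289,0.0036,0.0026,-1],[0,0,0.94,-0.0289,0.0036,0.0026,-1],[0,0,0.94,-0.0289,0.0036,0.0026,-1],[0,0,0.94,-0.0289,0.0036,0.0026,-1]],
  ],
)

```text
t: 26.77
tcp_pos: [0.4154, -0.0549, 0.084]
tool_rot: [0.996, -0.087, 0.001, 0.0]
force: [-0.5, -0.3, 0.2]
finger_gap: 0.125
gripper_force: 51.4
```

Request:
servo_tool(
  rows=[
    [[0,0,0,0,0,0,-1],[0,0,0,0,0,0,-1]],
  ],
)

```text
t: 26.93
tcp_pos: [0.4144, -0.0544, 0.0838]
tool_rot: [0.996, -0.088, -0.001, -0.0]
force: [0.6, 0.1, -1.1]
finger_gap: 0.131
gripper_force: 51.4
```

```bash
python3 -c "
from h import *
now()"; python3 r.py
```

```text
t26.93 tcp [414.4 -54.4  83.8] yaw -10.0 tilt [-0.1 -0. ] F [ 0.64  0.09 -1.09] gap 0.131 g 51.4 q [-0.4   0.59  2.08  0.    0.47  1.35]
t26.93 F [ 0.64  0.09 -1.09] along 0.20 M [ 0.037 -0.069  0.044] tau [ 6.000e-02 -3.374e+01 -2.660e+00 -1.000e-02  2.500e-01 -0.000e+00]
```

Request:
servo_tool(
  rows=[
    [[0,0,0,0,0,0.006,-1],[0,0,0,0,0,0.006,-1],[0,0,0,0,0,0.006,-1],[0,0,0,0,0,0.0045,-1],[0,0,0,0,0,0,-1]],
  ],
)

```text
t: 27.35
tcp_pos: [0.4186, -0.0556, 0.0605]
tool_rot: [0.996, -0.087, 0.002, 0.001]
force: [2.1, -0.3, 7.1]
finger_gap: 0.132
gripper_force: 52.5
```

Request:
servo_tool(
  rows=[
    [[0,0,0,0,-0.004,0,-1],[0,0,0,0,-0.004,0,-1],[0,0,0,0,-0.004,0,-1],[0,0,0,0,-0.004,0,-1]],
  ],
)

```text
t: 27.68
tcp_pos: [0.4207, -0.0399, 0.0611]
tool_rot: [0.996, -0.087, 0.001, 0.001]
force: [0.2, -4.5, 7.6]
finger_gap: 0.125
gripper_force: 52.5
```

```bash
python3 r.py
```

```text
t27.68 F [ 0.18 -4.46  7.59] along -4.36 M [-0.568  0.244  0.03 ] tau [  1.09 -31.72  -2.02   0.47   0.13  -0.04]
```

Request:
servo_tool(
  rows=[
    [[0,0,0,0,-0.004,0,-1],[0,0,0,0,-0.004,0,-1],[0,0,0,0,-0.004,0,-1],[0,0,0,0,-0.004,0,-1]],
  ],
)

```text
t: 28.02
tcp_pos: [0.4234, -0.024, 0.0612]
tool_rot: [0.996, -0.087, 0.001, 0.001]
force: [-0.4, -4.0, 7.0]
finger_gap: 0.127
gripper_force: 52.4
```

```bash
python3 r.py
```

```text
t28.02 F [-0.44 -3.97  6.99] along -3.99 M [-0.667  0.195  0.039] tau [  1.21 -31.87  -2.19   0.5    0.09  -0.04]
```

Request:
servo_tool(
  rows=[
    [[0,0,0,0,0.004,0,-1],[0,0,0,0,0.004,0,-1],[0,0,0,0,0.004,0,-1]],
  ],
)

```text
t: 28.27
tcp_pos: [0.4206, -0.0347, 0.0611]
tool_rot: [0.996, -0.087, 0.0, -0.0]
force: [1.1, 5.2, 6.9]
finger_gap: 0.13
gripper_force: 52.5
```

```bash
python3 r.py
```

```text
t28.27 F [1.11 5.16 6.91] along 5.28 M [ 0.811 -0.147 -0.059] tau [ -1.57 -31.98  -3.    -0.61  -0.2    0.05]
```

Request:
servo_tool(
  rows=[
    [[0,0,0,0,0.004,0,-1],[0,0,0,0,0.004,0,-1],[0,0,0,0,0.004,0,-1]],
  ],
)

```text
t: 28.52
tcp_pos: [0.4181, -0.0464, 0.0611]
tool_rot: [0.996, -0.087, 0.0, -0.0]
force: [1.6, 5.9, 7.3]
finger_gap: 0.127
gripper_force: 52.5
```

```bash
python3 r.py
```

```text
t28.52 F [1.58 5.85 7.3 ] along 6.04 M [ 0.875 -0.131 -0.028] tau [ -1.71 -31.95  -3.17  -0.62  -0.28   0.06]
```

Shoe 2 drags with 4–6 N at 7 N press (≈0.7), clearly rough, and shoe 1 read a steady 0.65. Shoe 3 is by far the lowest, so it's the glider. Shoe 2 goes back to the tray.

```bash
python3 - <<'E'
from h import *
T=now();A=T.copy();A[2,3]=.117;plan(A,down(652,-48,100,-2.5),8)
plan(down(652,-48.5,97,-2.5),down(520,-150,110,-10),6)
E
```

```text
t28.52 tcp [418.1 -46.4  61.1] yaw -10.0 tilt [ 0. -0.] F [1.58 5.85 7.3 ] gap 0.127 g 52.5 q [-0.38  0.65  2.08  0.    0.41  1.37]
8 rows: [-0.01, -0.0, -0.94, 0.0291, -0.0032, 0.0021]
6 rows: [-0.0, -0.0, 1.25, -0.0202, 0.019, -0.0022]
```

Request:
servo_tool(
  rows=[
    [[0,0,0,0,0,-0.014,-1],[0,0,0,0,0,-0.014,-1],[0,0,0,0,0,-0.014,-1],[0,0,0,0,0,-0.014,-1]],
  ],
)

```text
t: 28.85
tcp_pos: [0.4179, -0.0469, 0.1171]
tool_rot: [0.996, -0.087, -0.001, -0.0]
force: [0.7, -0.4, -1.1]
finger_gap: 0.13
gripper_force: 51.5
```

Request:
servo_tool(
  rows=[
    [[0,0,-0.94,0.0291,-0.0032,0.0021,-1],[0,0,-0.94,0.0291,-0.0032,0.0021,-1],[0,0,-0.94,0.0291,-0.0032,0.0021,-1],[0,0,-0.94,0.0291,-0.0032,0.0021,-1],[0,0,-0.94,0.0291,-0.0032,0.0021,-1],[0,0,-0.94,0.0291,-0.0032,0.0021,-1],[0,0,-0.94,0.0291,-0.0032,0.0021,-1],[0,0,-0.94,0.0291,-0.0032,0.0021,-1]],
  ],
)

```text
t: 29.52
tcp_pos: [0.653, -0.0484, 0.0989]
tool_rot: [1.0, -0.021, -0.001, -0.0]
force: [0.3, -0.2, -0.2]
finger_gap: 0.125
gripper_force: 51.4
```

Request:
servo_tool(
  rows=[
    [[0,0,0,0,0,0.0142,-1],[0,0,0,0,0,0.0142,-1],[0,0,0,0,0,0.0142,-1],[0,0,0,0,0,0.0142,-1],[0,0,0,0,0,0,-1],[0,0,0,0,0,0,-0.2],[0,0,0,0,0,0,-0.2],[0,0,0,0,0,0,-0.2]],
  ],
)

```text
t: 30.18
tcp_pos: [0.6521, -0.049, 0.0444]
tool_rot: [1.0, -0.022, 0.001, 0.0]
force: [-0.0, -0.3, -0.3]
finger_gap: 0.404
gripper_force: 0.0
```

Request:
servo_tool(
  rows=[
    [[0,0,0,0,0,0,-0.2],[0,0,0,0,0,-0.014,-0.2],[0,0,0,0,0,-0.02,-0.2],[0,0,0,0,0,-0.02,-0.2]],
  ],
)

```text
t: 30.52
tcp_pos: [0.6515, -0.0488, 0.099]
tool_rot: [1.0, -0.022, -0.0, -0.0]
force: [0.4, -0.6, 0.6]
finger_gap: 0.4
gripper_force: 0.0
```

Request:
servo_tool(
  rows=[
    [[0,0,1.25,-0.0202,0.019,-0.0022,-0.2],[0,0,1.25,-0.0202,0.019,-0.0022,-0.2],[0,0,1.25,-0.0202,0.019,-0.0022,-0.2],[0,0,1.25,-0.0202,0.019,-0.0022,-0.2],[0,0,1.25,-0.0202,0.019,-0.0022,-0.2],[0,0,1.25,-0.0202,0.019,-0.0022,-0.2],[0,0,0,0,0,0,-0.2],[0,0,0,0,0,0,-0.2]],
  ],
)

```text
t: 31.18
tcp_pos: [0.5198, -0.1513, 0.1124]
tool_rot: [0.996, -0.088, 0.001, 0.0]
force: [0.8, -0.1, -0.6]
finger_gap: 0.401
gripper_force: 0.0
```

```bash
python3 - <<'E'
from h import *
T=now();shoes();plan(T,down(520,-150,36,-10),5)
im=manip.snapshot("top");i=manip.camera_info("top")
hsv=cv2.cvtColor(im,cv2.COLOR_BGR2HSV);H,S,V=[hsv[...,k].astype(int) for k in range(3)]
for c in blobs((H>22)&(H<38)&(S>120),60): print(rect(i,c,.016))
E
```

```text
t31.18 tcp [ 519.8 -151.3  112.4] yaw -10.1 tilt [0.1 0. ] F [ 0.81 -0.07 -0.58] gap 0.401 g 0.0 q [-0.49  0.62  1.76  0.    0.76  1.26]
yellow (292, 204, 52, 90) [518.9, -150.3, 61.0, 32.1, -10.1]
yellow (35, 0, 106, 121) [651.5, -43.9, 61.7, 44.5, -2.4]
5 rows: [0.0, -0.02, -0.02, -0.0, -0.0003, 0.0153]
[409.9, 452.6, 110.8, 60.0, 2.0]
[506.3, -139.6, 34.2, 18.8, -12.1]
[649.2, 40.3, 59.0, 31.4, -1.5]
[649.4, -48.1, 59.2, 29.2, -2.0]
```

Request:
servo_tool(
  rows=[
    [[0,0,0,-0.0003,-0.0002,0.0153,-0.2],[0,0,0,-0.0003,-0.0002,0.0153,-0.2],[0,0,0,-0.0003,-0.0002,0.0153,-0.2],[0,0,0,-0.0002,-0.0002,0.0153,-0.2],[0,0,0,0,0,0.0152,-0.2],[0,0,0,0,0,0,-0.2],[0,0,0,0,0,0,-0.2],[0,0,0,0,0,0,-1]],
  ],
  squeeze=60,
)

```text
t: 31.95
tcp_pos: [0.5202, -0.1491, 0.0349]
tool_rot: [0.996, -0.086, 0.001, 0.0]
force: [0.4, -0.0, 0.1]
finger_gap: 0.271
gripper_force: 0.0
```

Request:
servo_tool(
  rows=[
    [[0,0,0,0,0,0,-1],[0,0,0,0,0,0,-1],[0,0,0,0,0,0,-1],[0,0,0,0,0,0,-1]],
  ],
)

```text
t: 32.28
tcp_pos: [0.52, -0.1496, 0.0355]
tool_rot: [0.996, -0.087, 0.001, 0.0]
force: [1.1, 1.3, 6.3]
finger_gap: 0.127
gripper_force: 61.3
```

```bash
python3 - <<'E'
from h import *
T=now();A=T.copy();A[2,3]=.115;plan(A,down(490,240,115,16),16)
E
```

```text
t32.28 tcp [ 520.  -149.6   35.5] yaw -10.0 tilt [0.1 0. ] F [1.05 1.29 6.32] gap 0.127 g 61.3 q [-0.49  0.76  1.79  0.    0.59  1.26]
16 rows: [0.0, -0.01, -1.62, -0.001, -0.0246, -0.0]
```

Request:
servo_tool(
  rows=[
    [[0,0,0,0,0,-0.02,-1],[0,0,0,0,0,-0.02,-1],[0,0,0,0,0,-0.02,-1],[0,0,0,0,0,-0.02,-1]],
  ],
)

```text
t: 32.62
tcp_pos: [0.5186, -0.1493, 0.1151]
tool_rot: [0.996, -0.087, -0.001, -0.0]
force: [0.2, -0.1, -0.6]
finger_gap: 0.128
gripper_force: 60.3
```

Request:
servo_tool(
  rows=[
    [[0,0,-1.62,-0.001,-0.0246,0,-1],[0,0,-1.62,-0.001,-0.0246,0,-1],[0,0,-1.62,-0.001,-0.0246,0,-1],[0,0,-1.62,-0.001,-0.0246,0,-1],[0,0,-1.62,-0.001,-0.0246,0,-1],[0,0,-1.62,-0.001,-0.0246,0,-1],[0,0,-1.62,-0.001,-0.0246,0,-1],[0,0,-1.62,-0.001,-0.0246,0,-1]],
  ],
)

```text
t: 33.28
tcp_pos: [0.5256, 0.0481, 0.1144]
tool_rot: [1.0, 0.027, -0.0, 0.0]
force: [0.6, -0.5, 0.5]
finger_gap: 0.125
gripper_force: 60.3
```

Request:
servo_tool(
  rows=[
    [[0,0,-1.62,-0.001,-0.0246,0,-1],[0,0,-1.62,-0.001,-0.0246,0,-1],[0,0,-1.62,-0.001,-0.0246,0,-1],[0,0,-1.62,-0.001,-0.0246,0,-1],[0,0,-1.62,-0.001,-0.0246,0,-1],[0,0,-1.62,-0.001,-0.0246,0,-1],[0,0,-1.62,-0.001,-0.0246,0,-1],[0,0,-1.62,-0.001,-0.0246,0,-1]],
  ],
)

```text
t: 33.95
tcp_pos: [0.488, 0.241, 0.1143]
tool_rot: [0.99, 0.139, -0.0, 0.0]
force: [1.1, -0.4, -0.6]
finger_gap: 0.128
gripper_force: 60.3
```

Request:
servo_tool(
  rows=[
    [[0,0,0,0,0,0,-1],[0,0,0,0,0,0,-1],[0,0,0,0,0,0,-1]],
  ],
)

```text
t: 34.2
tcp_pos: [0.4884, 0.2397, 0.1143]
tool_rot: [0.99, 0.139, -0.0, 0.0]
force: [0.8, 0.1, -0.4]
finger_gap: 0.122
gripper_force: 60.3
```

```bash
python3 - <<'E'
from h import *
T=now();i=manip.camera_info("wrist");im=manip.snapshot("wrist");cv2.imwrite("pics/w3.png",im)
hsv=cv2.cvtColor(im,cv2.COLOR_BGR2HSV);H,S,V=[hsv[...,k].astype(int) for k in range(3)]
for c in blobs((H>100)&(H<125)&(S>100),200): print("blue",cv2.boundingRect(c),rect(i,c,.032))
for c in blobs(V<75,2000): print("dark",cv2.boundingRect(c),rect(i,c,.028))
E
```

```text
t34.20 tcp [488.4 239.7 114.3] yaw 15.9 tilt [-0.  0.] F [ 0.8   0.05 -0.43] gap 0.122 g 60.3 q [ 0.25  0.62  1.75 -0.    0.77  1.54]
blue (506, 309, 134, 98) [459.4, 55.4, 70.8, 64.5, -10.1]
blue (282, 118, 70, 69) [547.5, 257.4, 37.7, 36.5, -74.0]
blue (18, 68, 57, 49) [538.4, 402.3, 25.5, 23.5, -74.0]
blue (398, 12, 13, 100) [603.1, 226.7, 46.3, 4.0, 15.9]
blue (223, 11, 14, 101) [578.7, 312.7, 46.7, 4.0, 16.1]
blue (89, 0, 23, 70) [573.2, 377.7, 31.0, 6.6, 16.0]
dark (0, 270, 640, 210) [397.8, 212.8, 484.1, 170.5, -74.1]
dark (350, 0, 55, 183) [583.8, 235.6, 91.0, 25.9, 16.0]
dark (230, 0, 55, 184) [566.5, 295.0, 91.6, 26.3, 15.9]
dark (56, 0, 64, 116) [559.9, 385.6, 54.5, 24.9, 16.0]
dark (0, 0, 28, 116) [548.9, 422.5, 56.9, 13.7, 1.4]
```

View pics/w3.png

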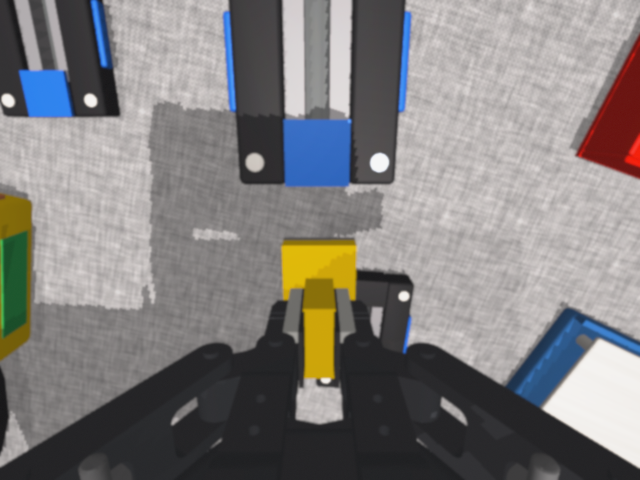

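The wrist view shows the held shoe centred (320,270) and the lip's free edge at row ≈119, col 317. Now I compute the lip edge and the in-hand tail edge from the same picture.

```bash
python3 - <<'E'
from h import *
im=cv2.imread("pics/w3.png");i=manip.camera_info("wrist");tcp=manip.sense()["tcp_pos"]*1000
hsv=cv2.cvtColor(im,cv2.COLOR_BGR2HSV);H,S,V=[hsv[...,k].astype(int) for k in range(3)]
b=(H>100)&(H<125)&(S>100);y=(H>20)&(H<38)&(S>120)
ax=np.array([np.cos(np.radians(16)),np.sin(np.radians(16))]);nn=np.array([-ax[1],ax[0]])
f=lambda p,z:(lambda w:(w@ax,w@nn))(ray(i,p,z)[:,:2]*1000)
cols=range(290,346,6)
e=[[c,np.where(b[80:200,c])[0][0]+79.5] for c in cols];print("lip edge s",f(e,.032)[0].round(1))
e2=[[c,np.where(b[80:200,c])[0][-1]+80.5] for c in cols];print("lip back s",f(e2,.032)[0].round(1))
L=[[np.where(b[r,250:370])[0][0]+249.5,r] for r in(130,150,170)];R=[[np.where(b[r,250:370])[0][-1]+250.5,r] for r in(130,150,170)]
print("lip n",f(L,.032)[1].round(1),f(R,.032)[1].round(1))
t=[[c,np.where(y[200:290,c])[0][0]+199.5] for c in range(288,352,8)];zt=tcp[2]/1000-.0235
s,n=f(t,zt);print("tail s-tcp",(s-tcp[:2]@ax).round(1))
r=265;q=np.where(y[r,250:390])[0]+250;n=f([[q[0]-.5,r],[q[-1]+.5,r]],zt)[1];print("block n - tcp",(n-tcp[:2]@nn).round(1),"tcp s,n",tcp[:2]@ax,tcp[:2]@nn)
E
```

```text
lip edge s [614.9 614.9 614.9 615.4 615.4 615.4 615.4 614.9 614.9 614.9]
lip back s [578.9 578.9 578.9 578.9 578.9 578.9 578.9 578.9 579.4 578.8]
lip n [115.  114.8 115.1] [77.2 76.9 77.2]
tail s-tcp [30.3 30.3 30.3 30.3 30.3 30.3 30.3 30.3]
block n - tcp [ 15.7 -16.2] tcp s,n 535.7252970638575 95.2957648477956
```

```bash
cat >> h.py <<'E'
def fit(th,px,pz,S=649.,N=96.2,h=35.5,dz=0):
    a=np.radians(th);c,s=np.cos(a),np.sin(a);ss=S+px+39.8*c-h*s;z=20+pz+39.8*s+h*c+dz
    ax=np.array([np.cos(np.radians(16)),np.sin(np.radians(16))]);nn=np.array([-ax[1],ax[0]])
    xy=ss*ax+N*nn;return down(xy[0],xy[1],z,16,th)
def sl(d): return -39.5+d*.94,.8+d*.342
E
python3 - <<'E'
from h import *
T=now();A=fit(20,*sl(30),dz=35);B=fit(20,*sl(30));C=fit(20,*sl(0))
print(A[:3,3],B[:3,3],C[:3,3]);plan(T,A,8);plan(A,B,4);plan(B,C,6)
E
```

```text
t34.25 tcp [488.7 239.3 114.4] yaw 15.9 tilt [-0.  0.] F [-0.24 -0.38 -0.22] gap 0.126 g 60.3 q [ 0.25  0.62  1.75 -0.    0.77  1.54]
[0.61075987 0.27520938 0.11303149] [0.61075987 0.27520938 0.07803149] [0.58365229 0.26743641 0.06777149]
8 rows: [0.0, 2.5, -0.01, 0.0158, -0.0001, 0.0026]
4 rows: [0.0, -0.0, 0.0, -0.003, -0.0, 0.0082]
6 rows: [0.0, -0.0, 0.0, -0.005, -0.0, -0.0]
```

Request:
servo_tool(
  rows=[
    [[0,2.5,0,0.0158,-0.0001,0.0026,-1],[0,2.5,0,0.0158,-0.0001,0.0026,-1],[0,2.5,0,0.0158,-0.0001,0.0026,-1],[0,2.5,0,0.0158,-0.0001,0.0026,-1],[0,2.5,0,0.0158,-0.0001,0.0026,-1],[0,2.5,0,0.0158,-0.0001,0.0026,-1],[0,2.5,0,0.0158,-0.0001,0.0026,-1],[0,2.5,0,0.0158,-0.0001,0.0026,-1]],
  ],
)

```text
t: 34.92
tcp_pos: [0.6119, 0.2741, 0.1129]
tool_rot: [0.975, 0.135, 0.172, -0.024]
force: [-0.6, -0.3, -0.2]
finger_gap: 0.128
gripper_force: 60.3
```

Request:
servo_tool(
  rows=[
    [[0,0,0,0,0,0,-1],[0,0,0,0,0,0,-1],[0,0,0,0,0,0,-1]],
  ],
)

```text
t: 35.17
tcp_pos: [0.6102, 0.2746, 0.1127]
tool_rot: [0.976, 0.136, 0.171, -0.024]
force: [0.6, 0.1, -1.1]
finger_gap: 0.128
gripper_force: 60.3
```

```bash
python3 - <<'E'
from h import *
T=now();plan(T,fit(20,*sl(30)),5)
E
```

```text
t35.17 tcp [610.2 274.6 112.7] yaw 15.9 tilt [19.8  0. ] F [ 0.64  0.11 -1.14] gap 0.128 g 60.3 q [0.25 0.68 1.68 0.02 0.44 1.53]
5 rows: [0.01, 0.03, -0.02, -0.0022, -0.0001, 0.0066]
```

Request:
servo_tool(
  rows=[
    [[0,0,0,-0.0022,-0.0001,0.0066,-1],[0,0,0,-0.0022,-0.0001,0.0066,-1],[0,0,0,-0.0022,-0.0001,0.0066,-1],[0,0,0,-0.0022,-0.0001,0.0066,-1],[0,0.15,-0.1,-0.0022,-0.0001,0.0066,-1],[0,0,0,0,0,0,-1],[0,0,0,0,0,0,-1]],
  ],
)

```text
t: 35.75
tcp_pos: [0.6111, 0.2765, 0.0772]
tool_rot: [0.975, 0.137, 0.172, -0.024]
force: [-0.3, -1.1, -1.3]
finger_gap: 0.127
gripper_force: 60.3
```

```bash
python3 - <<'E'
from h import *
T=now();plan(T,fit(20,*sl(0)),8);cv2.imwrite("pics/s1.png",cv2.resize(manip.snapshot("side")[150:260,240:380],None,fx=5,fy=5,interpolation=cv2.INTER_CUBIC))
E
```

```text
t35.75 tcp [611.1 276.5  77.2] yaw 16.1 tilt [20.  0.] F [-0.28 -1.13 -1.31] gap 0.127 g 60.3 q [0.26 0.74 1.69 0.02 0.36 1.53]
8 rows: [0.0, -0.01, 0.01, -0.0038, 0.0001, -0.0001]
```

View pics/s1.png

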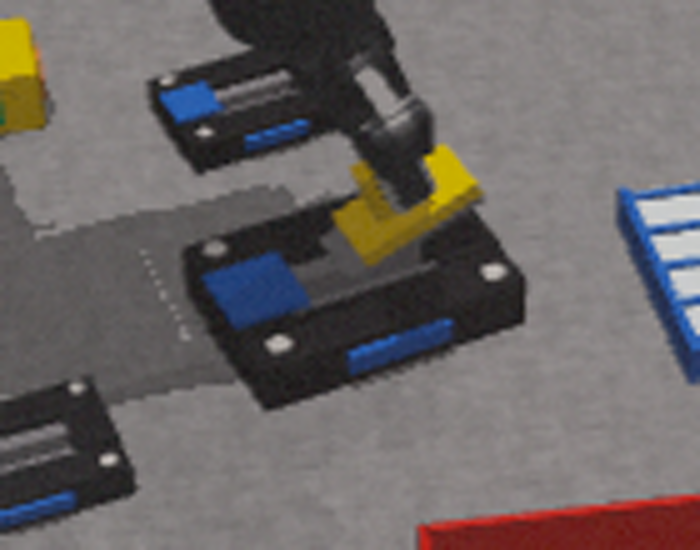

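The side crop shows the shoe tilted tail up over the bay, tongue toward the blue lip (260,290). Sliding in.

Request:
servo_tool(
  rows=[
    [[0,0,0,-0.0038,0.0001,-0.0001,-1],[0,0,0,-0.0038,0.0001,-0.0001,-1],[0,0,0,-0.0038,0.0001,-0.0001,-1],[0,0,0,-0.0038,0.0001,-0.0001,-1],[0,0,0,-0.0038,0.0001,-0.0001,-1],[0,0,0,-0.0038,0.0001,-0.0001,-1]],
  ],
)

```text
t: 36.3
tcp_pos: [0.5906, 0.2698, 0.071]
tool_rot: [0.975, 0.137, 0.173, -0.024]
force: [-0.4, 0.4, -1.1]
finger_gap: 0.123
gripper_force: 60.3
```

Request:
servo_tool(
  rows=[
    [[0,0,0,-0.0038,0.0001,-0.0001,-1],[0,0,0,-0.0038,0.0001,0,-1],[0,0,0,0,0,0,-1],[0,0,0,0,0,0,-1]],
  ],
)

```text
t: 36.63
tcp_pos: [0.5846, 0.2679, 0.0687]
tool_rot: [0.975, 0.137, 0.174, -0.024]
force: [0.0, 0.4, 0.6]
finger_gap: 0.127
gripper_force: 60.5
```

```bash
python3 - <<'E'
from h import *
T=now();plan(T,fit(20,*sl(0)),1);A=fit(20,*sl(0))
plan(T,fit(10,-40,.4),5);plan(fit(10,-40,.4),fit(0,-40,-.5),5)
E
```

```text
t36.63 tcp [584.6 267.9  68.7] yaw 16.0 tilt [20.2  0. ] F [0.04 0.36 0.63] gap 0.127 g 60.5 q [0.25 0.73 1.77 0.03 0.29 1.52]
1 rows: [0.02, -0.2, 0.04, -0.0013, 0.0002, 0.0006]
5 rows: [0.01, -2.04, 0.01, 0.0008, 0.0, 0.0016]
5 rows: [-0.0, -2.0, 0.0, 0.0012, 0.0, 0.0016]
```

Request:
servo_tool(
  rows=[
    [[0,-0.2,0,-0.0013,0,0.0005,-1],[0,0,0,0,0,0,-1]],
  ],
)

```text
t: 36.8
tcp_pos: [0.5846, 0.2679, 0.0684]
tool_rot: [0.975, 0.137, 0.173, -0.024]
force: [1.8, 0.9, 1.8]
finger_gap: 0.128
gripper_force: 60.5
```

Request:
servo_tool(
  rows=[
    [[0,-2,0,0.001,0,0.0016,-1],[0,-2,0,0.001,0,0.0016,-1],[0,-2,0,0.001,0,0.0016,-1],[0,-2,0,0.001,0,0.0016,-1],[0,-2,0,0.001,0,0.0016,-1],[0,0,0,0,0,0,-1]],
  ],
)

```text
t: 37.3
tcp_pos: [0.5923, 0.2699, 0.0621]
tool_rot: [0.986, 0.139, 0.087, -0.012]
force: [1.6, 1.3, 5.1]
finger_gap: 0.128
gripper_force: 60.9
```

```bash
python3 - <<'E'
from h import *
T=now();plan(T,fit(10,-40,.4),1);plan(T,fit(0,-40,0),5)
E
```

```text
t37.30 tcp [592.3 269.9  62.1] yaw 16.0 tilt [10.1  0. ] F [1.65 1.26 5.06] gap 0.128 g 60.9 q [0.25 0.76 1.62 0.01 0.58 1.54]
1 rows: [0.04, -0.12, 0.03, -0.0017, -0.0, -0.0005]
5 rows: [0.01, -2.02, 0.01, 0.0009, -0.0, 0.0014]
```

Request:
servo_tool(
  rows=[
    [[0,-2,0,0.0008,0,0.0014,-1],[0,-2,0,0.0009,0,0.0014,-1],[0,-2,0,0.0009,0,0.0014,-1]],
  ],
)

```text
t: 37.55
tcp_pos: [0.5951, 0.2707, 0.0584]
tool_rot: [0.99, 0.139, 0.037, -0.005]
force: [3.7, 0.9, 2.1]
finger_gap: 0.131
gripper_force: 60.5
```

Request:
servo_tool(
  rows=[
    [[0,-2,0,0.0009,0,0.0014,-1],[0,-2,0,0.0009,0,0.0014,-1],[0,0,0,0,0,0,-1]],
  ],
)

```text
t: 37.8
tcp_pos: [0.5974, 0.2713, 0.0556]
tool_rot: [0.99, 0.139, 0.002, 0.0]
force: [4.5, 0.9, 4.4]
finger_gap: 0.126
gripper_force: 61.1
```

```bash
python3 - <<'E'
from h import *
T=now();plan(T,fit(0,-40,0),1)
cv2.imwrite("pics/s2.png",cv2.resize(manip.snapshot("side")[150:260,240:380],None,fx=5,fy=5,interpolation=cv2.INTER_CUBIC))
E
```

```text
t37.80 tcp [597.4 271.3  55.6] yaw 16.0 tilt [0.2 0. ] F [4.46 0.87 4.41] gap 0.126 g 61.1 q [ 0.26  0.81  1.48 -0.    0.84  1.55]
1 rows: [0.04, -0.22, 0.02, -0.0003, -0.0001, 0.0001]
```

View pics/s2.png

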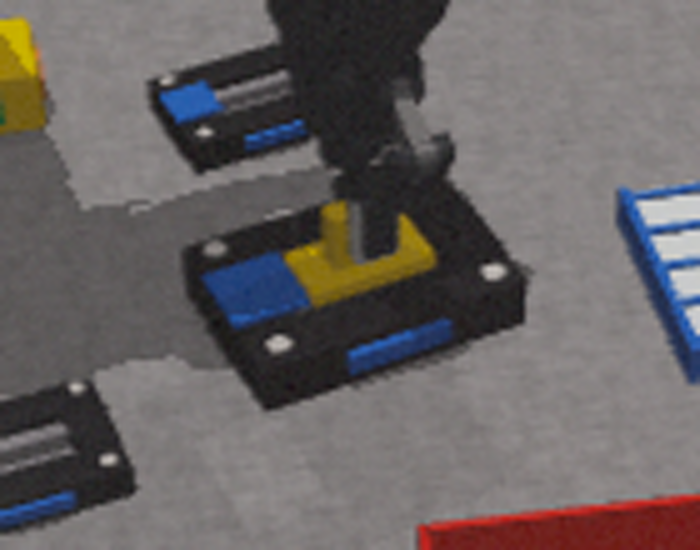

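The side crop shows the shoe level in the bay, its block close to the lip (305,285) and tail down. I'll relieve the x force, press lightly, release and measure.

Request:
servo_tool(
  rows=[
    [[0,-0.2,0,0.001,0,0.001,-1],[0,0,0,0.0005,0,0.001,-1],[0,0,0,0,0,0,-1]],
  ],
)

```text
t: 38.1
tcp_pos: [0.5975, 0.2714, 0.0555]
tool_rot: [0.99, 0.14, 0.0, 0.001]
force: [1.1, -1.0, 13.5]
finger_gap: 0.126
gripper_force: 62.4
```

Request:
servo_tool(
  rows=[
    [[0,0,0,0,0,0,-0.4],[0,0,0,0,0,0,-0.2],[0,0,0,0,0,0,-0.2],[0,0,0,0,0,0,-0.2],[0,0,0,0,0,-0.015,-0.2],[0,0,0,0,0,-0.025,-0.2],[0,0,0,0,0,-0.03,-0.2],[0,0,0,0,0,0,-0.2]],
  ],
)

```text
t: 38.77
tcp_pos: [0.5992, 0.2723, 0.1276]
tool_rot: [0.99, 0.14, 0.002, 0.0]
force: [0.0, 0.5, 0.5]
finger_gap: 0.401
gripper_force: 0.0
```

Request:
servo_tool(
  rows=[
    [[0,0,0,-0.01,0,0,-0.2],[0,0,0,-0.01,0,0,-0.2],[0,0,0,0,0,0,-0.2]],
  ],
)

```text
t: 39.02
tcp_pos: [0.5742, 0.2653, 0.1219]
tool_rot: [0.99, 0.14, -0.005, 0.001]
force: [-0.4, -0.8, -0.3]
finger_gap: 0.399
gripper_force: 0.0
```

```bash
python3 - <<'E'
from h import *
T=now();shoes(.032,"pics/w4.png")
ax=np.array([np.cos(np.radians(16)),np.sin(np.radians(16))]);nn=np.array([-ax[1],ax[0]])
print("bay",649*ax+96*nn)
im=manip.snapshot("top");i=manip.camera_info("top")
hsv=cv2.cvtColor(im,cv2.COLOR_BGR2HSV);H,S,V=[hsv[...,k].astype(int) for k in range(3)]
for c in blobs((H>22)&(H<38)&(S>120),60): print(rect(i,c,.016))
E
```

```text
t39.02 tcp [574.2 265.3 121.9] yaw 16.0 tilt [-0.6  0. ] F [-0.38 -0.76 -0.31] gap 0.399 g 0.0 q [ 0.26  0.7   1.51 -0.    0.94  1.55]
yellow (0, 302, 68, 155) [419.4, 430.8, 134.9, 44.2, 1.1]
yellow (293, 167, 55, 99) [595.9, 269.9, 60.7, 32.8, 16.1]
bay [597.39765451 271.16976674]
[427.9, 470.2, 73.2, 23.0, -0.7]
[649.3, 40.4, 59.1, 31.4, -1.7]
[649.4, -48.1, 59.1, 29.2, -2.0]
```

View pics/w4.png

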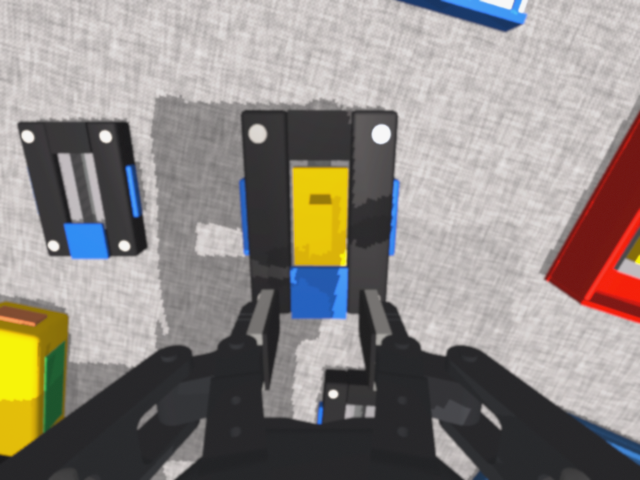

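The wrist view shows the shoe at (320,216) square in the bay, block up to the lip. It lies within 2 mm of the bay point, and the TCP height at release (55.5 mm) means it is on the floor and level. Both rough shoes are in the tray, and the jaws are clear.

```bash
python3 -c "
from station import manip
print(manip.sign_off())"
```

```text
the job is handed in; nothing more can be done
None
```

I handed the job in at about 39 s: shoe 3 is fitted level in the bay, tongue under the lip, and shoes 1 and 2 are in the scrap tray. Shoe 3 clearly dragged least, about 0.28 of the pressing force against about 0.65 and 0.7. That is still above the 0.08–0.12 given for the smooth shoe, so I chose it partly by elimination, and sign-off returned no verdict.

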